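# Mark the mould plates in the gate-lever jig

### The job

Mark every brass mould plate lying on the bench in the marking jig: lift the gate lever out of its middle notch and set it down in the open notch (the one farthest from the pockets), then put each plate in a pocket of the jig, key in the keyway and fully home, flush with the deck. Then lift the lever over into the press notch (the one nearest the pockets), right down, so that the marking bar closes over the edges of all the plates together, and bring it back into the open notch. Finally stand the plates upright in the wooden tray, park the lever down in its middle notch, and leave the other things on the bench where they are.

Things in the scene. Friction and masses are not known exactly. Their poses are not given: they have to be found in the camera images.
- bed: Steel marking jig fixed to the bench; origin on the bench below the middle pocket's centre. x points away from the robot, y left along the row of three pockets (yaw within 0.2 rad), z up. Block: x -52 to 74, y -113 to 113 mm, deck at 28 mm. Left of it a foot plate (12 mm thick, x -52 to 110, to y 285) carries the lever's grey housing (80 x 80 mm, up to 58 mm) and gate.
- pocket0 (a point): Centre of the floor of the right (-y) pocket, 12 mm above the bench, 70 mm right of the middle one; axes as bed. Each pocket: 63 (x) by 43 (y) mm, 16 mm deep, with a keyway 15 mm wide (y) and 8 mm long out of the middle of its -x side (towards the robot), as deep as the pocket.
- pocket1 (a point): Centre of the floor of the middle pocket, 12 mm above the bench; shape and axes as pocket0.
- pocket2 (a point): Centre of the floor of the left (+y) pocket, 12 mm above the bench, 70 mm left of the middle one; shape and axes as pocket0.
- lever_pivot (a point): The lever's pivot, 75 mm above the bench, at x 60, y 200 mm of the bed; axes as bed. The lever swings about the vertical through it and is lifted about the horizontal through it. Gate: upright steel comb 95 mm out from the pivot, teeth up to 86 mm above the bench, three notches 21 mm wide.
- lever_knob (a point): Centre of the black ball (30 mm) on the lever's end. The lever: steel arm 14 mm wide, 12 mm thick, 158 mm long, pointing to the bed's -x (the robot) at swing 0; the ball stands on a 10 mm stem above the arm, its centre 150 mm out from the pivot and 35 mm above the arm's centre line. It weighs 0.25 kg and falls back down when let go.
- lever_swing (a joint): Swing of the lever about the vertical, rad; its knob goes to the bed's -y (towards the pockets) as it grows. Notches at -0.45 open (farthest from the pockets), 0 middle (where it starts), +0.45 press; about 0.04 rad of play in each; stops at -0.53 and 0.53. Swings easily (friction 0.06 N m).
- marking_bar (a point): Middle of the near top edge of the steel marking bar (24 wide, 212 long, 10 mm thick, underside 3 mm above the deck), which lies along y on the far (+x) side of the pockets; the lever moves it in x. This edge is at bed x = 40 mm with the lever in the open notch (clear of the pockets), 28.5 in the middle (overhanging them), 17 in the press notch (over the plates' far edges, clear of their grips).
- lever_lift (a joint): lift of the lever, rad: 0 = level, lying down in a notch; grows as the knob goes up, to 0.6. The gate's teeth stand 17 mm above the lever's underside, so it must be lifted beyond 0.2 to pass them; resting on a tooth it reads about 0.19.
- tray: Low wooden tray fixed to the bench right of the jig, 250 (x) by 125 (y) by 24 mm high, walls and floor 6 mm thick; origin under its centre, on the bench. Its long side points away from the robot (yaw -0.1 to 0.15 rad). Room for three plates side by side along its x, 75 mm apart, each lying across it.
- plate_a: Loose brass mould plate, 0.2 to 0.4 kg, one of two or three alike; any fits any pocket. Base 60 (x) by 40 (y) by 16 mm (z) with a key 12 mm wide (y) out 8 mm from the middle of its -x end, as tall as the base; on top in the middle a dark wooden grip 26 mm long (x), 12 mm thick (y), reaching to 50 mm above the underside. Origin at the centre of the base's underside. Starts upright, its key within 1.3 rad of pointing to the robot (world -x).
- plate_b: Loose brass mould plate, 0.2 to 0.4 kg, one of two or three alike; any fits any pocket. Base 60 (x) by 40 (y) by 16 mm (z) with a key 12 mm wide (y) out 8 mm from the middle of its -x end, as tall as the base; on top in the middle a dark wooden grip 26 mm long (x), 12 mm thick (y), reaching to 50 mm above the underside. Origin at the centre of the base's underside. Starts upright, its key within 1.3 rad of pointing to the robot (world -x).
- plate_c: Loose brass mould plate, 0.2 to 0.4 kg, one of two or three alike; any fits any pocket. Base 60 (x) by 40 (y) by 16 mm (z) with a key 12 mm wide (y) out 8 mm from the middle of its -x end, as tall as the base; on top in the middle a dark wooden grip 26 mm long (x), 12 mm thick (y), reaching to 50 mm above the underside. Origin at the centre of the base's underside. Starts upright, its key within 1.3 rad of pointing to the robot (world -x).
- scrap_bin: Bystander: open yellow scrap bin, 130 x 180 x 60 mm, origin under its centre.
- ink_blocks: Bystander: dark wooden board 160 x 90 x 20 mm with two black blocks on it, 42 mm high in all, origin under its centre.
- paste_bowl: Bystander: white bowl, 100 mm wide, 45 mm high, origin under its centre.
Things that resemble listed ones, but are neither listed nor needed, are in the scene too. What is shaped like the plate_a but blue or orange is not meant.

How it is judged:
By the outcome, as a careful person would: the job done as asked, in the order asked, and still so for the second after the job is handed in, with the robot touching nothing.
Of plate_a, plate_b, plate_c only 2 to 3 are there at a start; the rules pass over those that are not, and their reading is None.
At some moment in a run one of plate_a, plate_b, plate_c may be knocked a few centimetres aside while the robot is not near it.
Once in a run the grip may slacken for a moment while it holds something.
It also fails if it takes over 210 s, if anything falls off the work surface, if the arm or the gripper's body presses on something with over 40 N, if the wrist force passes 120 N, or if a joint passes its speed limit or range.

### The arm

A 6-joint arm with a two-finger parallel gripper is mounted at the origin on the work surface. World frame = base frame: x ahead of the robot, y to its left, z up, the work surface at z = 0. Lengths are in mm, angles in rad, forces in N, time in s.
With the tool pointing down it reaches from about 350 to 875 mm from the base axis. Payload 4.2 kg.
Tool frame: the origin (TCP) lies at the very end of the fingers, on their centre line; the grasp point (between the pads) lies arm.grip_depth behind it (arm.grip_depth is the distance from the TCP to the grasp point, in mm); z points along the fingers, y is the direction in which the jaws open and shut (so a half turn about z gives the same grasp; the last joint's range is limited). The gripper opens to 85 mm and grips with 20 to 120 N. Pads are 22 mm wide; open, the fingers measure 114 mm over their backs; the gripper's body (76 mm by 85 mm) begins 54 mm behind the grasp point. The pads swing forward as they close: fully open they stand 13 mm farther back than shut.
Start: joints at [-0.896, 0.385, 0.008, 0, -1.194, -0.259], TCP at [252.464, -571.718, 231.312] pointing down, gripper open.
Joint ranges: [-3.14, 3.14], [-1.21, 2.06], [-1.07, 1.41], [-3.16, 2.05], [-2.99, -0.16], [-3.1, 3.1]. Speed limits (rad/s): [2.79, 2.79, 3.14, 3.14, 3.14, 3.14].

### API

Orientations are given as a unit quaternion [x, y, z, w].
In Python, from bench import arm, optics, workorder gives the robot as it stands. The module is installed in compiled form; this text tells all that it offers.
- The arm moves only by the tool play_rows, never from a script. Its arguments are lists of equal length, an entry for each row: "travel": the shift along the tool's x, y, z in m, a list of three; "rotation": the turn, a rotation vector about the tool's x, y, z in rad, a list of three; "grip": the opening, from 0 (shut) to 1 (fully open). In form: {"travel": [[x, y, z], ...], "rotation": [[rx, ry, rz], ...], "grip": [grip, ...]}. A call has 1 to 12 rows; each row shifts and turns the commanded pose from where the row before left it, along the tool's axes as they then stand; what a row does not reach is not made up. A row lasts 1/12 s, in which the tool goes at most 41.7 mm and 7.16 degrees, less where a joint would pass 70% of its speed; a pose out of reach is approached as far as the arm can. A call is refused whole if a number of a shift passes 0.0417 or a number of a turn 0.125, either way. A call with a gripper value outside its range is refused whole. The fingers move at their own pace and stop on an object; the grip force is fixed at half the most. Time passes only in rows, so rows that do not move let the fingers close. It gives the time, the measured TCP pose, the force and the opening at its end, in the units of the state.
- arm.read_state(): the state, without advancing time (a new reading comes with each control period).
- optics.get_image(name): name is "scene" or "side" or "wrist"; returns a dict with "image" (420x560x3 uint8, blue, green, red), "depth" (420x560 float32, mm along the optical axis (not along the pixel's ray), 0 where there is no reading), "camera_matrix" (3x3 intrinsics, pixels), "R" (3x3) and "t" (3): a world point X has camera coordinates R X + t; the wrist camera has in their place "hand_eye" (4x4, takes a point from camera to tool coordinates, whose origin is the TCP and whose axes are the flange's). Camera axes: x right, y down, z forward; pixel columns grow to the right and rows downward; lengths in mm; the calibration is good to about 2 mm. A picture is of the moment at which its call begins: read the wrist's pose just before it.
- workorder.job_done(): hands the job in, once; it reports no verdict.
The state is a dict: "clock": time; "joints": joint angles; "joint_vel": joint speeds; "joint_efforts": joint torques, N m; "position": TCP position; "ee_rot": TCP orientation; "contact_force": force on the tool from outside, world axes, zero at the start; "wrist_torque": the same for the moment, N m; "gripper_width": finger opening in mm.
Only numpy, scipy, OpenCV 4.12 (cv2) and the standard library are available. Lean on these libraries where they do the work, as an engineer would, in place of code of your own. Each camera call takes 0.05 s, during which the arm holds its last target. There are 200 camera calls.

## Working session

There is one attempt and no reset: what is moved stays moved. The work goes in short steps, Python scripts to look and compute and a tool call to move; the robot and the scene stay as the last step left them, time stands still between calls to the robot, and variables do not carry over. Pictures are saved under pics/ and viewed, about 12 in all and at most 16, crops included, and the job is handed in when it is done.

Besides the shell and the picture viewer there is one more tool, called after "Request:" as name(argument=value, ...) on one line, values as JSON. play_rows: Moves the arm, as the interface text tells. Its arguments: {"type":"object","properties":{"travel":{"type":"array","items":{"type":"array","items":{"type":"number"}}},"rotation":{"type":"array","items":{"type":"array","items":{"type":"number"}}},"grip":{"type":"array","items":{"type":"number"}}},"required":["travel","rotation","grip"]}

```bash
mkdir -p pics; ls; python3 - <<'E'
from bench import arm, optics, workorder
import cv2,numpy as np
s=arm.read_state()
for k,v in s.items(): print(k,np.round(v,4))
print(arm.grip_depth)
for n in ("scene","side"):
    d=optics.get_image(n); cv2.imwrite(f"pics/{n}0.png",d["image"]); np.savez(f"{n}0.npz",**d)
    print(n,d["camera_matrix"],d["R"],d["t"])
d=optics.get_image("wrist");print(d["hand_eye"])
E
```

```text
pics
clock 0.0
joints [-8.964e-01  3.856e-01  6.600e-03 -5.000e-04 -1.194e+00 -2.586e-01]
joint_vel [ 0.0002  0.0009 -0.0007  0.0015  0.0003  0.0006]
joint_efforts [-1.00000e-03 -3.92290e+01  1.88404e+01  4.18620e+00 -4.70000e-03
 -0.00000e+00]
position [ 252.2463 -571.2071  230.2165]
ee_rot [-2.063e-01  9.785e-01  1.100e-03 -3.000e-04]
contact_force [0.0971 0.4483 0.2285]
wrist_torque [-0.06   -0.0007 -0.0054]
gripper_width 85.2599
18.700000000000003
scene [[392.83786583   0.         281.9664716 ]
 [  0.         392.83786583 214.35248784]
 [  0.           0.           1.        ]] [[ 0.68135376  0.73193969  0.00461973]
 [ 0.62391346 -0.57747003 -0.52655519]
 [-0.38273889  0.36165267 -0.8501284 ]] [-327.88651623 -252.86616636 1420.92523674]
side [[387.46924094   0.         280.38534139]
 [  0.         387.46924094 211.65278892]
 [  0.           0.           1.        ]] [[-0.9716496  -0.23579439 -0.0172645 ]
 [-0.15521     0.69125506 -0.70574521]
 [ 0.17834493 -0.68305743 -0.70825535]] [507.49254595 137.53092403 956.06661518]
[[ 7.31343104e-04 -9.55737388e-01 -2.94220173e-01  7.60607822e+01]
 [ 9.99999703e-01  6.27937638e-04  4.45922549e-04 -3.19728553e-01]
 [-2.41432932e-04 -2.94220412e-01  9.55737564e-01 -1.43498559e+02]
 [ 0.00000000e+00  0.00000000e+00  0.00000000e+00  1.00000000e+00]]
```

View pics/scene0.png

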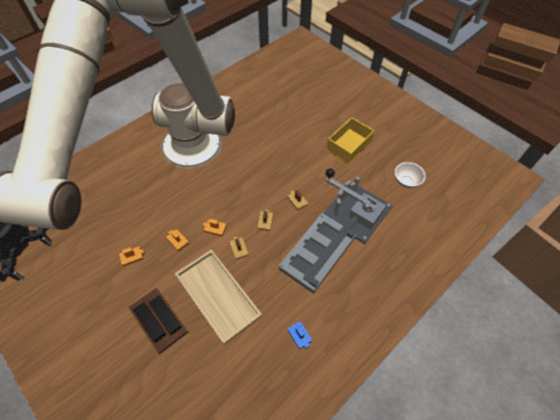

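View pics/side0.png

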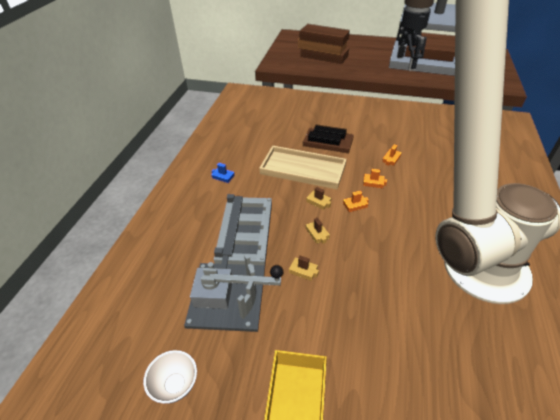

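The scene shows three brass plates at about (298,199), (265,220) and (238,246). Three orange plates and one blue one are look-alikes. The jig is at (320,245), the knob at (330,174) and the tray at (218,295). The side view agrees.

```bash
cat > h.py <<'E'
import numpy as np,cv2
from scipy.spatial.transform import Rotation as Ro
def cloud(d,pose=None):
    z=d["depth"].astype(float);K=d["camera_matrix"];v,u=np.mgrid[:z.shape[0],:z.shape[1]]
    P=np.stack([(u-K[0,2])*z/K[0,0],(v-K[1,2])*z/K[1,1],z],-1)
    if pose is None: W=(P-d["t"])@d["R"]
    else:
        H=d["hand_eye"];W=P@H[:3,:3].T+H[:3,3]
        W=W@Ro.from_quat(pose[1]).as_matrix().T+pose[0]
    W[z<=0]=np.nan
    return W
def hsv(d): return cv2.cvtColor(d["image"],cv2.COLOR_BGR2HSV)
E
python3 - <<'E'
from h import *
for n,pts in (("scene",dict(pA=(298,199),pB=(265,220),pC=(238,246),knob=(330,174),table=(250,150),tray=(218,295),deckend=(300,280),pocketwall=(318,240),house=(372,207),bluep=(300,335))),("side",dict(pA=(305,268),pB=(317,231),pC=(319,198),knob=(277,271),tray=(303,166),deck=(255,250),table=(350,300)))):
    d=np.load(n+"0.npz");W=cloud(d);H=hsv(d)
    for k,(u,v) in pts.items(): print(n,k,np.round(np.nanmedian(W[v-1:v+2,u-1:u+2].reshape(-1,3),0),1),H[v,u])
E
```

```text
scene pA [448.7 101.3  32.5] [ 12 113  45]
scene pB [432.3 -30.3  32. ] [  8 121  40]
scene pC [ 454.2 -151.3   47.8] [ 11 137  56]
scene knob [487.4 193.7 120. ] [135  28  36]
scene table [162.3 139.8  -0.8] [ 13 136 139]
scene tray [ 516.9 -281.6    5.8] [ 18  85 209]
scene deckend [648.2 -85.8  27.5] [114  10 126]
scene pocketwall [593.7  43.1  27.9] [101  14 147]
scene house [642.1 224.   71.7] [105  13 122]
scene bluep [ 762.5 -198.4   48.7] [110 164 160]
side pA [432.5 116.3  20.2] [ 14 151  86]
side pB [424.6 -10.1  19.4] [ 18 154 104]
side pC [ 440.7 -136.6   21.8] [ 14 155  79]
side knob [476.2 210.3 121.5] [ 0  9 60]
side tray [ 518.1 -289.8    5.2] [ 21  81 226]
side deck [569.4  83.5  12. ] [103  24  94]
side table [3.156e+02 1.680e+02 1.000e-01] [ 14 142 156]
```

```bash
cat >> h.py <<'E'
def Rdown(yaw): # tool x = -(cos,sin)
    c,s=np.cos(yaw),np.sin(yaw);return np.array([[-c,-s*-1,0],[-s,c*1,0],[0,0,-1.]]) if False else np.array([[-c,-s,0],[-s,c,0],[0,0,-1.]])
def plan(segs,cur=None):
    """segs: list of (xyz, yaw, n). prints per-row tool travel (m) and rotation for each segment from measured pose"""
    if cur is None:
        from bench import arm
        s=arm.read_state();cur=(np.array(s["position"]),Ro.from_quat(s["ee_rot"]))
    p,R=cur
    for xyz,yaw,n in segs:
        T=Ro.from_matrix(Rdown(yaw));rv=(R.inv()*T).as_rotvec()
        st=Ro.from_rotvec(rv/n);dp=(np.array(xyz)-p)/n;out=[]
        for i in range(n):
            out.append(np.round(R.inv().apply(dp)/1000,4).tolist());R=R*st
        print("n",n,"rot/row",np.round(rv/n,4).tolist(),"travel",out if np.abs(rv[2])>.02 else out[0])
        p=np.array(xyz,float)
def pose():
    from bench import arm
    s=arm.read_state();return np.array(s["position"]),np.array(s["ee_rot"])
def st():
    from bench import arm
    s=arm.read_state();R=Ro.from_quat(s["ee_rot"]).as_matrix()
    print("t",round(s["clock"],2),"p",np.round(s["position"],1),"yaw",round(float(np.arctan2(-R[1,0],-R[0,0])),4),"tilt",np.round(R[:2,2],4),"F",np.round(s["contact_force"],1),"w",round(s["gripper_width"],1))
E
python3 -c "
from h import *
print(np.linalg.det(Rdown(.3)));st()
plan([((430,20,400),0,16)])"
```

```text
0.9999999999999999
t 0.15 p [ 252.3 -571.3  230.4] yaw 0.4157 tilt [-0.0008  0.0015] F [-0.4  0.  -0.5] w 85.5
n 16 rot/row [0.0001, -0.0, 0.026] travel [[-0.0251, 0.0293, -0.0105], [-0.0243, 0.03, -0.0106], [-0.0235, 0.0306, -0.0106], [-0.0227, 0.0312, -0.0106], [-0.0219, 0.0318, -0.0106], [-0.0211, 0.0323, -0.0106], [-0.0202, 0.0329, -0.0106], [-0.0194, 0.0334, -0.0106], [-0.0185, 0.0339, -0.0106], [-0.0176, 0.0343, -0.0106], [-0.0167, 0.0348, -0.0106], [-0.0158, 0.0352, -0.0106], [-0.0149, 0.0356, -0.0106], [-0.014, 0.036, -0.0106], [-0.013, 0.0363, -0.0106], [-0.0121, 0.0367, -0.0106]]
```

Request:
play_rows(travel=[[-0.025,0.029,-0.0105],[-0.024,0.03,-0.0105],[-0.0235,0.0305,-0.0105],[-0.023,0.031,-0.0105],[-0.022,0.032,-0.0105],[-0.021,0.032,-0.0105],[-0.02,0.033,-0.0105],[-0.0195,0.0335,-0.0105]], rotation=[[0,0,0.026],[0,0,0.026],[0,0,0.026],[0,0,0.026],[0,0,0.026],[0,0,0.026],[0,0,0.026],[0,0,0.026]], grip=[1,1,1,1,1,1,1,1])

```text
clock: 0.82
position: [341.0, -274.7, 315.6]
ee_rot: [-0.103, 0.995, 0.0, -0.0]
contact_force: [1.0, 0.6, 0.0]
gripper_width: 85.4
```

Request:
play_rows(travel=[[-0.0185,0.034,-0.0105],[-0.0175,0.0345,-0.0105],[-0.0165,0.035,-0.0105],[-0.016,0.035,-0.0105],[-0.015,0.0355,-0.0105],[-0.014,0.036,-0.0105],[-0.013,0.0365,-0.0105],[-0.012,0.0365,-0.0105],[0,0,0],[0,0,0]], rotation=[[0,0,0.026],[0,0,0.026],[0,0,0.026],[0,0,0.026],[0,0,0.026],[0,0,0.026],[0,0,0.026],[0,0,0.026],[0,0,0],[0,0,0]], grip=[1,1,1,1,1,1,1,1,1,1])

```text
clock: 1.65
position: [430.4, 21.1, 399.2]
ee_rot: [-0.002, 1.0, 0.0, -0.0]
contact_force: [-0.5, 0.2, 0.3]
gripper_width: 85.7
```

```bash
cat >> h.py <<'E'
def shot(name,save=True):
    from bench import optics
    p=pose();d=optics.get_image("wrist");np.savez(name+".npz",pos=p[0],quat=p[1],**d)
    if save: cv2.imwrite(f"pics/{name}.png",d["image"])
    return d,p
E
python3 -c "
from h import *
st();shot('w1')"
```

```text
t 1.65 p [430.4  21.1 399.2] yaw 0.0037 tilt [-0.0005  0.0001] F [-0.5  0.2  0.3] w 85.7
```

View pics/w1.png

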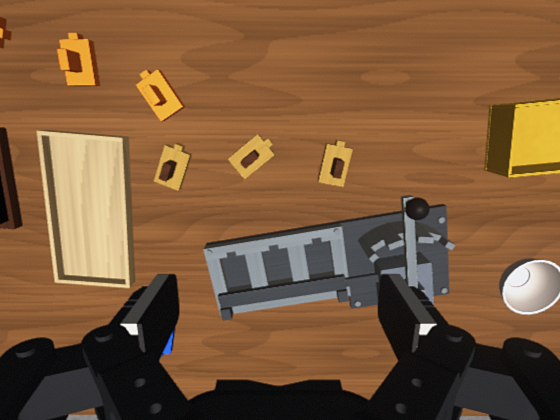

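The wrist view shows the plates at (172,167), (251,157) and (336,163). The jig spans (205–450, 205–315), with pockets at (236,268), (277,263) and (322,257). The knob is at (417,208) and the tray at (88,208).

```bash
cat >> h.py <<'E'
from scipy.optimize import minimize
def toimg(d,p,X):
    """project world pts into wrist image -> u,v"""
    H=d["hand_eye"];T=(X-p[0])@Ro.from_quat(p[1]).as_matrix()
    C=(T-H[:3,3])@H[:3,:3];K=d["camera_matrix"]
    return C[:,0]/C[:,2]*K[0,0]+K[0,2],C[:,1]/C[:,2]*K[1,1]+K[1,2],C[:,2]
def fit(d,p,pts,z,want,x0,span=(8,8,.08),depth=True):
    """pts local xy (N,2) at heights z(N); want weights; score = sum over pts of |measured height - z| saturated"""
    W=cloud(d,p)[...,2].astype(np.float32);W=np.nan_to_num(W,nan=-50)
    W=cv2.GaussianBlur(W,(0,0),0.6)
    def cost(q):
        c,s=np.cos(q[2]),np.sin(q[2]);X=np.column_stack([pts@np.array([[c,s],[-s,c]])+q[:2],z])
        u,v,_=toimg(d,p,X)
        h=cv2.remap(W,u.astype(np.float32)[None],v.astype(np.float32)[None],cv2.INTER_LINEAR,borderValue=-50)[0]
        return np.mean(np.minimum(np.abs(h-z),6)*want)
    best=None;x0=np.array(x0,float)
    for r in range(4):
        g=[np.linspace(-w,w,7)/3**r for w in span]
        c=[(cost(x0+np.array(o)),o) for o in __import__('itertools').product(*g)]
        x0=x0+np.array(min(c)[1])
    r=minimize(cost,x0,method="Nelder-Mead",options=dict(initial_simplex=x0+np.vstack([np.zeros(3),np.diag([1,1,.01])])))
    return r.x,r.fun
def g2(x0,x1,y0,y1,s=1.5):
    return np.stack(np.meshgrid(np.arange(x0,x1+.1,s),np.arange(y0,y1+.1,s)),-1).reshape(-1,2)
def inbox(P,x0,x1,y0,y1): return (P[:,0]>x0)&(P[:,0]<x1)&(P[:,1]>y0)&(P[:,1]<y1)
def jigfit(d,p,x0,barx=28,span=(8,8,.08),ymax=90,xmin=-66):
    P=g2(xmin,barx-14,-127,ymax,2);z=np.zeros(len(P));z[inbox(P,-52,80,-113,113)]=28
    for y in (-70,0,70):
        z[inbox(P,-31.5,31.5,y-21.5,y+21.5)|inbox(P,-39.5,-31,y-7.5,y+7.5)]=12
    return fit(d,p,P,z,np.ones(len(P)),x0,span)
def platefit(d,p,x0,zb=0,span=(8,8,.3)):
    P=g2(-44,38,-28,28,1.5);z=np.full(len(P),zb+0.);b=inbox(P,-30,30,-20,20)|inbox(P,-38,-29,-6,6);z[b]=zb+16
    k=~inbox(P,-19,19,-12,12)&(np.ones(len(P))>0);return fit(d,p,P[k],z[k],np.ones(k.sum()),x0,span)
E
cat > m1.py <<'E'
from h import *
f=np.load('w1.npz');d=dict(f);p=(f['pos'],f['quat'])
W=cloud(d,p)
for n,(u,v) in dict(pC=(172,155),pB=(240,160),pA=(340,148),pk1=(277,263),knob=(417,208),cr=(210,252),cl=(340,235)).items(): print(n,np.round(W[v,u],1))
j,c=jigfit(d,p,(575,0,.1),span=(25,30,.2));print('jig',np.round(j,4),c)
for n,(x,y) in dict(pA=(445,105),pB=(430,-20),pC=(450,-145)).items():
    b=min((platefit(d,p,(x,y,a),span=(15,15,.3)) for a in (-1,-.5,0,.5,1)),key=lambda r:r[1]);print(n,np.round(b[0],3),b[1])
# knob: dark, sphere
Hh=hsv(d);m=(W[...,2]>95)&(W[...,2]<130)&(W[...,0]<530)&(Hh[...,2]<75);q=W[m];print('knobpts',m.sum(),np.round(q.mean(0),1))
from scipy.optimize import least_squares
r=least_squares(lambda c:np.linalg.norm(q-c,axis=1)-15,q.mean(0)-[0,0,8],loss='soft_l1');print('knob',np.round(r.x,1),r.cost)
# tray: top rim 24
m=(np.abs(W[...,2]-24)<2)&(W[...,1]<-180)&(W[...,0]>380);q=W[m][:,:2].astype(np.float32);print('tray',cv2.minAreaRect(q))
E
python3 m1.py
```

```text
pC [ 423.1 -141.3   16.9]
pB [430.3 -37.8  16.3]
pA [411.2 114.3  18.5]
pk1 [604.6  19.6  13.1]
knob [474.7 197.5 124.6]
cr [576.4 -88.6  32.6]
cl [547.  120.   30.8]
jig [6.025394e+02 2.021100e+01 1.803000e-01] 1.5512752238111718
pA [ 4.37513e+02  1.09168e+02 -1.86000e-01] 1.921821951262168
pB [424.811 -20.747  -0.887] 1.6865268439704761
pC [ 4.42444e+02 -1.43705e+02 -3.89000e-01] 2.1633710242256785
knobpts 424 [476.6 199.4 120. ]
knob [479.  203.3 110.8] 62.66125833036379
tray ((513.2825317382812, -319.3814392089844), (201.39971923828125, 250.83261108398438), 85.4925308227539)
```

```bash
cat > m2.py <<'E'
from h import *
f=np.load('w1.npz');d=dict(f);p=(f['pos'],f['quat'])
W=cloud(d,p)
q=W[(np.abs(W[...,2])<12)&(W[...,0]<700)&(hsv(d)[...,1]>90)];
A=np.c_[q[:,:2],np.ones(len(q))];c=np.linalg.lstsq(A,q[:,2],rcond=None)[0];print('wrist table',c,'z at jig',c@[600,20,1],'plates',c@[430,0,1],np.std(q[:,2]-A@c))
for n in('scene','side'):
    d0=np.load(n+'0.npz');V=cloud(d0);q=V[(np.abs(V[...,2])<12)&(V[...,0]<750)&(V[...,0]>250)&(np.abs(V[...,1])<350)&(hsv(d0)[...,1]>90)]
    A=np.c_[q[:,:2],np.ones(len(q))];c=np.linalg.lstsq(A,q[:,2],rcond=None)[0];print(n,c,c@[600,20,1],np.std(q[:,2]-A@c))
    # deck fit for jig via minAreaRect-like: use median of deck
    m=(np.abs(V[...,2]-28)<2)&(V[...,0]>500)&(V[...,0]<720)&(np.abs(V[...,1]-20)<130);print(m.sum(),np.round(V[m].mean(0),1))
E
python3 m2.py
```

```text
wrist table [4.39442259e-04 3.51601280e-04 8.43488692e-01] z at jig 1.114186072916445 plates 1.0324488632221278 1.4784794345294476
scene [-2.71967883e-04  1.29836143e-04  1.70771546e-01] 0.010187538871576446 2.300167879403523
1015 [611.5  10.7  28. ]
side [ 2.55767086e-04 -1.13959365e-03 -5.81021423e-01] -0.45035304474955024 1.9991688415035433
1139 [605.3  29.8  27.6]
```

```bash
cat >> h.py <<'E'
JIG=np.array([602.5,20.2,.180])
def bed(x,y,z,j=None):
    j=JIG if j is None else j;c,s=np.cos(j[2]),np.sin(j[2]);return np.array([j[0]+c*x-s*y,j[1]+s*x+c*y,z])
def knob(s,th,dz=-18.7):
    out=150*np.cos(th)-35*np.sin(th);return bed(60-out*np.cos(s),200-out*np.sin(s),75+150*np.sin(th)+35*np.cos(th)+dz)
E
python3 -c "
from h import *
st();print(knob(0,0),knob(0,.3),knob(-.45,.3),knob(-.45,0))
plan([((478.5,202,160),.18,9),((478.5,202,92),.18,4)])"
```

```text
t 1.7 p [429.9  19.9 398.9] yaw 0.0018 tilt [-0.0011 -0.0002] F [-0.1  0.  -1.2] w 85.3
[478.14815296 200.85607695  91.3       ] [494.91553918 203.90723032 134.06480812] [497.58436332 263.17439558 134.06480812] [481.15907243 267.72022847  91.3       ]
n 9 rot/row [-0.0, -0.0001, -0.0198] travel [[-0.0055, 0.0202, 0.0265], [-0.0059, 0.0201, 0.0265], [-0.0063, 0.02, 0.0265], [-0.0066, 0.0199, 0.0265], [-0.007, 0.0197, 0.0265], [-0.0074, 0.0196, 0.0265], [-0.0078, 0.0194, 0.0265], [-0.0082, 0.0193, 0.0265], [-0.0086, 0.0191, 0.0265]]
n 4 rot/row [0.0, -0.0, 0.0] travel [-0.0, -0.0, 0.017]
```

Request:
play_rows(travel=[[-0.0055,0.02,0.0265],[-0.006,0.02,0.0265],[-0.0065,0.02,0.0265],[-0.0065,0.02,0.0265],[-0.007,0.02,0.0265],[-0.0075,0.0195,0.0265],[-0.008,0.0195,0.0265],[-0.008,0.0195,0.0265],[-0.0085,0.019,0.0265],[0,0,0.017],[0,0,0.017],[0,0,0.016]], rotation=[[0,0,-0.02],[0,0,-0.02],[0,0,-0.02],[0,0,-0.02],[0,0,-0.02],[0,0,-0.02],[0,0,-0.02],[0,0,-0.02],[0,0,-0.02],[0,0,0],[0,0,0],[0,0,0]], grip=[0.8,0.8,0.8,0.8,0.8,0.8,0.8,0.8,0.8,0.8,0.8,0.8])

```text
clock: 2.7
position: [479.0, 199.8, 109.3]
ee_rot: [-0.089, 0.996, -0.001, -0.001]
contact_force: [0.3, -0.0, -0.7]
gripper_width: 68.0
```

Request:
play_rows(travel=[[0,0,0.017],[0,0,0],[0,0,0],[0,0,0],[0,0,0],[0,0,0],[0,0,0]], rotation=[[0,0,0],[0,0,0],[0,0,0],[0,0,0],[0,0,0],[0,0,0],[0,0,0]], grip=[0.8,0.1,0.1,0.1,0.1,0.1,0.1])

```text
clock: 3.28
position: [479.8, 201.6, 94.9]
ee_rot: [-0.09, 0.996, 0.0, 0.001]
contact_force: [0.1, -0.4, 1.4]
gripper_width: 27.1
```

```bash
python3 -c "
from h import *
st()
a=knob(0,0)
o=lambda s,t:(pose()[0]+knob(s,t)-a,.18)
plan([(*o(0,.15),3),(*o(0,.32),3),(*o(-.15,.32),2),(*o(-.3,.32),2),(*o(-.45,.32),2),(*o(-.45,.15),3),(*o(-.45,0),4)])"
```

```text
t 3.28 p [479.8 201.6  94.9] yaw 0.1795 tilt [0.0017 0.0011] F [ 0.1 -0.4  1.4] w 27.1
n 3 rot/row [0.0002, 0.0006, -0.0002] travel [-0.0023, 0.0, -0.0073]
n 3 rot/row [-0.0, 0.0, -0.0] travel [-0.0039, -0.0, -0.0078]
n 2 rot/row [0.0, -0.0, -0.0] travel [-0.0007, 0.0098, 0.0]
n 2 rot/row [-0.0, -0.0, -0.0] travel [-0.0022, 0.0096, -0.0]
n 2 rot/row [-0.0, 0.0, -0.0] travel [-0.0036, 0.0092, 0.0]
n 3 rot/row [0.0, -0.0, -0.0] travel [0.0035, 0.0017, 0.0078]
n 4 rot/row [0.0, -0.0, -0.0] travel [0.0016, 0.0008, 0.0055]
```

Request:
play_rows(travel=[[-0.0023,0,-0.0073],[-0.0023,0,-0.0073],[-0.0023,0,-0.0073],[-0.0039,0,-0.0078],[-0.0039,0,-0.0078],[-0.0039,0,-0.0078],[0,0,0]], rotation=[[0,0,0],[0,0,0],[0,0,0],[0,0,0],[0,0,0],[0,0,0],[0,0,0]], grip=[0.1,0.1,0.1,0.1,0.1,0.1,0.1])

```text
clock: 3.87
position: [498.9, 205.3, 140.9]
ee_rot: [-0.09, 0.996, 0.0, 0.001]
contact_force: [2.2, 0.3, -5.4]
gripper_width: 26.9
```

```bash
python3 -c "
from h import *
st();d,p=shot('w2')
W=cloud(d,p);q=W[(W[...,0]<570)&(W[...,0]>440)&(W[...,1]>150)&(W[...,2]>95)&(W[...,2]<200)];print(len(q))"
```

```text
t 3.87 p [498.9 205.3 140.9] yaw 0.1797 tilt [0.0021 0.0011] F [ 2.2  0.3 -5.4] w 26.9
19368
```

View pics/w2.png

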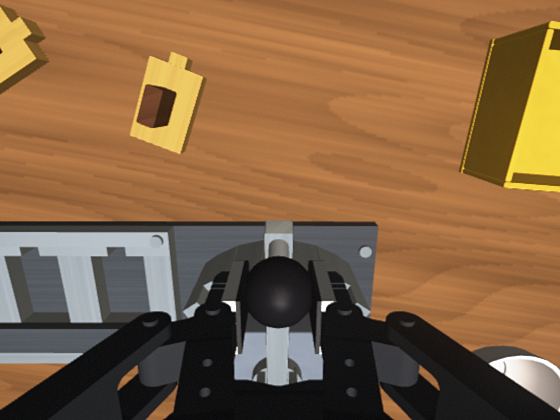

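The ball (280,290) is held between the pads with the lever raised (downward load 5 N). Next I swing it to the open notch.

Request:
play_rows(travel=[[-0.0007,0.0098,0],[-0.0007,0.0098,0],[-0.0022,0.0096,0],[-0.0022,0.0096,0],[-0.0036,0.0092,0],[-0.0036,0.0092,0],[0,0,0]], rotation=[[0,0,0],[0,0,0],[0,0,0],[0,0,0],[0,0,0],[0,0,0],[0,0,0]], grip=[0.1,0.1,0.1,0.1,0.1,0.1,0.1])

```text
clock: 4.5
position: [494.5, 263.8, 137.7]
ee_rot: [-0.089, 0.996, -0.002, -0.006]
contact_force: [-15.6, 2.7, 4.5]
gripper_width: 26.9
```

```bash
python3 -c "
from h import *
st();o=knob(-.45,.32)-pose()[0];print(o)
plan([(knob(-.45,.15)+[1,0,3.5],.18,3),(knob(-.45,0)+[1,0,3.5],.18,3)])"
```

```text
t 4.5 p [494.5 263.8 137.7] yaw 0.1787 tilt [-0.012  -0.0045] F [-15.6   2.7   4.5] w 26.9
[ 4.65173653 -1.00985088 -1.00005094]
n 3 rot/row [-0.0008, -0.0042, -0.0004] travel [0.0016, 0.001, 0.007]
n 3 rot/row [0.0, -0.0, 0.0] travel [0.0021, 0.001, 0.0073]
```

Request:
play_rows(travel=[[0.003,0.001,0.0075],[0.003,0.001,0.0075],[0.003,0.001,0.0075],[0.003,0.001,0.0075],[0.003,0.001,0.0075],[0.003,0.001,0.0075],[0,0,0]], rotation=[[0,0,0],[0,0,0],[0,0,0],[0,0,0],[0,0,0],[0,0,0],[0,0,0]], grip=[0.1,0.1,0.1,0.1,0.1,0.1,0.1])

```text
clock: 5.08
position: [479.2, 267.6, 93.7]
ee_rot: [-0.091, 0.996, -0.0, -0.001]
contact_force: [-7.6, 1.3, 5.3]
gripper_width: 26.9
```

```bash
python3 -c "
from h import *
st();print(knob(-.45,0)-pose()[0])"
```

```text
t 5.08 p [479.2 267.6  93.7] yaw 0.1825 tilt [-0.0022 -0.0005] F [-7.6  1.3  5.3] w 26.9
[ 1.93806595  0.08285602 -2.41607419]
```

Request:
play_rows(travel=[[0,0,0],[0,0,0],[0,0,0],[0,0,-0.01],[0,0,-0.02],[0,0,-0.03],[0,0,-0.03],[0,0,-0.03]], rotation=[[0,0,0],[0,0,0],[0,0,0],[0,0,0],[0,0,0],[0,0,0],[0,0,0],[0,0,0]], grip=[0.8,0.8,0.8,0.8,0.8,0.8,0.8,0.8])

```text
clock: 5.75
position: [481.6, 266.0, 216.4]
ee_rot: [-0.09, 0.996, 0.0, 0.001]
contact_force: [-0.2, 0.6, 0.0]
gripper_width: 68.4
```

```bash
python3 -c "
from h import *
st();plan([((420,60,300),.18,7)])"
```

```text
t 5.75 p [481.6 266.  216.4] yaw 0.1797 tilt [0.001  0.0003] F [-0.2  0.6  0. ] w 68.4
n 7 rot/row [0.0, 0.0001, -0.0] travel [0.0139, -0.0274, -0.012]
```

Request:
play_rows(travel=[[0.014,-0.0275,-0.012],[0.014,-0.0275,-0.012],[0.014,-0.0275,-0.012],[0.014,-0.0275,-0.012],[0.014,-0.0275,-0.012],[0.014,-0.0275,-0.012],[0.014,-0.0275,-0.012],[0,0,0],[0,0,0]], rotation=[[0,0,0],[0,0,0],[0,0,0],[0,0,0],[0,0,0],[0,0,0],[0,0,0],[0,0,0],[0,0,0]], grip=[0.8,0.8,0.8,0.8,0.8,0.8,0.8,0.8,0.8])

```text
clock: 6.5
position: [419.4, 58.2, 300.1]
ee_rot: [-0.089, 0.996, 0.001, 0.002]
contact_force: [-0.3, 0.6, -0.5]
gripper_width: 68.3
```

```bash
cat > m3.py <<'E'
from h import *
import sys
st();d,p=shot(sys.argv[1]);bx=float(sys.argv[2])
j,c=jigfit(d,p,JIG,barx=bx+8,span=(8,8,.05),ymax=90);print('jig',np.round(j,4),c)
for n,x0 in dict(pA=(437.5,109.2,-.186),pB=(424.8,-20.7,-.887),pC=(442.4,-143.7,-.389)).items():
    b=platefit(d,p,x0,span=(30,30,.3));print(n,np.round(b[0],3),b[1])
E
python3 m3.py w3 40
```

```text
t 6.5 p [419.4  58.2 300.1] yaw 0.1773 tilt [0.004  0.0021] F [-0.3  0.6 -0.5] w 68.3
jig [6.024618e+02 1.962160e+01 1.620000e-01] 2.67276580241839
pA [ 4.37391e+02  1.09109e+02 -1.84000e-01] 1.9396777304209019
pB [424.427 -20.704  -0.891] 1.8097566747266425
pC [ 4.42242e+02 -1.44234e+02 -3.89000e-01] 2.3782669320438035
```

View pics/w3.png

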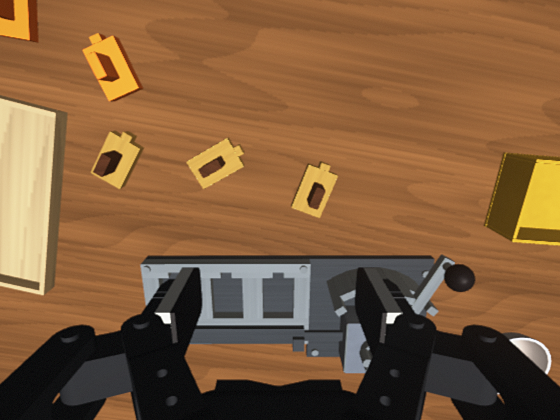

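The lever lies down in the open notch (knob at (460,278)) and the bar is clear. The plates are unchanged. I'll refit the jig with the gripper pixels masked out.

```bash
sed -i 's/        return np.mean(np.minimum(np.abs(h-z),6)\*want)/        ok=h<55\n        return np.sum((np.minimum(np.abs(h-1-z),6)*want)[ok])\/max(ok.sum(),1)/' h.py
python3 - <<'E'
from h import *
for n,bx in(('w1',28),('w3',40)):
    f=np.load(n+'.npz');d=dict(f);p=(f['pos'],f['quat'])
    for ini in ((602.5,20.2,.18),(600,18,.17)):
        j,c=jigfit(d,p,ini,barx=bx+8,span=(6,6,.04));print(n,np.round(j,4),c)
    for x0 in((437.4,109.1,-.185),(424.5,-20.7,-.889),(442.3,-144,-.389)):
        b=platefit(d,p,x0);print(np.round(b[0],3),b[1])
plan([((437.5,109,110),-.185,8),((437.5,109,21),-.185,4)])
E
```

```text
w1 [6.026773e+02 2.021620e+01 1.811000e-01] 1.1867591302936837
w1 [6.027049e+02 2.025450e+01 1.814000e-01] 1.1870392605920572
[ 4.37716e+02  1.09292e+02 -1.91000e-01] 1.5772303110749057
[424.774 -20.798  -0.885] 1.37369349295571
[ 4.43435e+02 -1.44215e+02 -3.82000e-01] 1.8262932471975066
w3 [6.037838e+02 1.975830e+01 1.795000e-01] 1.278190443739927
w3 [6.03765e+02 1.98022e+01 1.78700e-01] 1.2789159117234519
[ 4.37594e+02  1.09230e+02 -1.84000e-01] 1.5742848456611294
[424.709 -21.05   -0.891] 1.4955403979713395
[ 4.42246e+02 -1.44186e+02 -3.86000e-01] 2.085636725651442
n 8 rot/row [0.0002, 0.0003, 0.0454] travel [[-0.0033, 0.0057, 0.0237], [-0.003, 0.0059, 0.0236], [-0.0028, 0.006, 0.0236], [-0.0025, 0.0061, 0.0236], [-0.0022, 0.0063, 0.0236], [-0.0019, 0.0064, 0.0236], [-0.0016, 0.0064, 0.0236], [-0.0014, 0.0065, 0.0236]]
n 4 rot/row [0.0, -0.0, -0.0] travel [-0.0, -0.0, 0.0222]
```

Request:
play_rows(travel=[[-0.0033,0.0057,0.0236],[-0.003,0.0059,0.0236],[-0.0028,0.006,0.0236],[-0.0025,0.0061,0.0236],[-0.0022,0.0063,0.0236],[-0.0019,0.0064,0.0236],[-0.0016,0.0064,0.0236],[-0.0014,0.0065,0.0236],[0,0,0.022],[0,0,0.022],[0,0,0.022]], rotation=[[0,0,0.0454],[0,0,0.0454],[0,0,0.0454],[0,0,0.0454],[0,0,0.0454],[0,0,0.0454],[0,0,0.0454],[0,0,0.0454],[0,0,0],[0,0,0],[0,0,0]], grip=[0.5,0.5,0.5,0.5,0.5,0.5,0.5,0.5,0.5,0.5,0.5])

```text
clock: 7.47
position: [437.2, 110.2, 41.7]
ee_rot: [0.091, 0.996, -0.0, -0.0]
contact_force: [0.4, 1.3, -0.6]
gripper_width: 42.7
```

Request:
play_rows(travel=[[0,0,0.022],[0,0,0],[0,0,0],[0,0,0],[0,0,0],[0,0,0],[0,0,0]], rotation=[[0,0,0],[0,0,0],[0,0,0],[0,0,0],[0,0,0],[0,0,0],[0,0,0]], grip=[0.5,0.5,0,0,0,0,0])

```text
clock: 8.05
position: [437.8, 109.8, 22.3]
ee_rot: [0.092, 0.996, 0.001, 0.001]
contact_force: [-0.5, 1.7, 1.5]
gripper_width: 11.0
```

```bash
sed -i 's/^JIG=.*/JIG=np.array([603.2,20.,.180])/' h.py; python3 -c "
from h import *
st();p=pose()[0];t=bed(0,70,0);print(t)
plan([((p[0],p[1],70),-.185,2),((t[0],t[1],75),.18,7)])"
```

```text
t 8.05 p [437.8 109.8  22.3] yaw -0.1833 tilt [0.0023 0.0017] F [-0.5  1.7  1.5] w 11.0
[590.66792986  88.8690585    0.        ]
n 2 rot/row [0.001, 0.001, 0.0009] travel [-0.0, 0.0, -0.0238]
n 7 rot/row [-0.0, 0.0, -0.0521] travel [[-0.022, 0.0011, -0.0007], [-0.022, -0.0001, -0.0007], [-0.022, -0.0012, -0.0007], [-0.0219, -0.0024, -0.0007], [-0.0218, -0.0035, -0.0007], [-0.0215, -0.0046, -0.0007], [-0.0213, -0.0058, -0.0007]]
```

Request:
play_rows(travel=[[0,0,-0.024],[0,0,-0.024],[-0.022,0.001,0],[-0.022,0,0],[-0.022,-0.001,0],[-0.022,-0.0025,0],[-0.022,-0.0035,0],[-0.0215,-0.0045,0],[-0.0215,-0.006,0],[0,0,0.006],[0,0,0.006],[0,0,0]], rotation=[[0,0,0],[0,0,0],[0,0,-0.052],[0,0,-0.052],[0,0,-0.052],[0,0,-0.052],[0,0,-0.052],[0,0,-0.052],[0,0,-0.052],[0,0,0],[0,0,0],[0,0,0]], grip=[0,0,0,0,0,0,0,0,0,0,0,0])

```text
clock: 9.05
position: [588.0, 87.6, 55.2]
ee_rot: [-0.089, 0.996, -0.0, -0.003]
contact_force: [-1.3, -0.7, -4.6]
gripper_width: 10.6
```

```bash
python3 -c "
from h import *
st();shot('w4')"
```

```text
t 9.05 p [588.   87.6  55.2] yaw 0.1787 tilt [-0.0053 -0.0011] F [-1.3 -0.7 -4.6] w 10.6
```

View pics/w4.png

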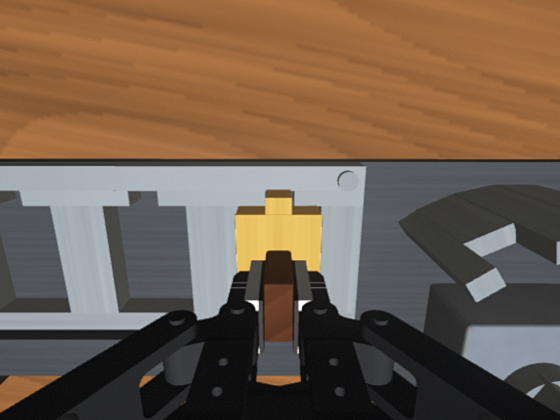

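```bash
sed -i 's/ok=h<55/ok=(h<55)\&(h>-20)/' h.py; cat >> h.py <<'E'
def heldfit(d,p,tcp,yaw,zb):
    """pose of a held plate: local points relative to expected TCP pose, near half only"""
    W=np.nan_to_num(cloud(d,p)[...,2].astype(np.float32),nan=-50)
    P=g2(-50,-14,-30,30,1.);ins=inbox(P,-30,30,-20,20)|inbox(P,-38,-29,-6,6);k=~((np.abs(P[:,1])<0)|(P[:,0]>-17)&(np.abs(P[:,1])<16));P=P[k];ins=ins[k];zt=zb+16.
    def cost(q):
        c,s=np.cos(q[2]),np.sin(q[2]);X=np.column_stack([P@np.array([[c,s],[-s,c]])+q[:2],np.full(len(P),zt)])
        u,v,_=toimg(d,p,X);h=cv2.remap(W,u.astype(np.float32)[None],v.astype(np.float32)[None],cv2.INTER_LINEAR,borderValue=-50)[0]
        e=np.minimum(np.abs(h-1-zt),5);ok=h<zt+8
        return np.sum(np.where(ins,e,5-e)[ok])/ok.sum()
    x0=np.array([tcp[0],tcp[1],yaw]);import itertools
    for r in range(4):
        g=[np.linspace(-w,w,7)/3**r for w in (6,4,.08)];x0=x0+np.array(min((cost(x0+np.array(o)),o) for o in itertools.product(*g))[1])
    return x0,cost(x0)
def jigfit2(d,p,held,barx=40,full=()):
    """jig from a near view; pocket 'held' ignored, pockets in full hold plates"""
    yh=(-70,0,70)[held]
    P=g2(-64,barx-4,-127,120,1.5);P=P[~inbox(P,-48,60,yh-27,yh+27)];z=np.zeros(len(P));z[inbox(P,-52,80,-113,113)]=28;z[(P[:,1]>113)&(P[:,0]>-52)]=12
    for i,y in enumerate((-70,0,70)):
        if i not in full: z[inbox(P,-31.5,31.5,y-21.5,y+21.5)|inbox(P,-39.5,-31,y-7.5,y+7.5)]=12
    return fit(d,p,P,z,np.ones(len(P)),JIG,(5,5,.04))
def rel(q,j):
    d=q[:2]-j[:2];c,s=np.cos(j[2]),np.sin(j[2]);return np.array([c*d[0]+s*d[1],-s*d[0]+c*d[1],q[2]-j[2]])
E
cat > m4.py <<'E'
from h import *
import sys
n,held=sys.argv[1],int(sys.argv[2]);full=tuple(int(c) for c in sys.argv[3:])
f=np.load(n+'.npz');d=dict(f);p=(f['pos'],f['quat']);W=cloud(d,p)
j,c=jigfit2(d,p,held,full=full);print('jig',np.round(j,3),round(c,2))
for zb in (p[0][2]-24,p[0][2]-22,p[0][2]-20): 
    q,c=heldfit(d,p,p[0],.18,zb);print(round(zb,1),'held',np.round(q,3),round(c,2),'rel TCP',np.round(rel(q,np.r_[p[0][:2],.1787]),2),'rel jig',np.round(rel(q,j),3))
E
python3 m4.py w4 2
```

```text
jig [6.03574e+02 1.99960e+01 1.79000e-01] 1.12
31.2 held [5.8685e+02 8.7667e+01 1.9800e-01] 0.49 rel TCP [-1.16  0.26  0.02] rel jig [-4.377e+00  6.957e+01  1.800e-02]
33.2 held [5.8722e+02 8.7223e+01 1.8000e-01] 0.17 rel TCP [-0.87 -0.24  0.  ] rel jig [-4.0920e+00  6.9067e+01  1.0000e-03]
35.2 held [5.86924e+02 8.75190e+01 1.87000e-01] 0.7 rel TCP [-1.11  0.1   0.01] rel jig [-4.3300e+00  6.9411e+01  7.0000e-03]
```

Request:
play_rows(travel=[[-0.004,0.001,0],[0,0,0],[0,0,0.005],[0,0,0.005],[0,0,0.004],[0,0,0.003],[0,0,0.003],[0,0,0.003],[0,0,0]], rotation=[[0,0,0],[0,0,0],[0,0,0],[0,0,0],[0,0,0],[0,0,0],[0,0,0],[0,0,0],[0,0,0]], grip=[0,0,0,0,0,0,0,0,0])

```text
clock: 9.85
position: [591.0, 89.7, 40.3]
ee_rot: [-0.091, 0.996, -0.001, -0.002]
contact_force: [-21.5, 1.0, 34.2]
gripper_width: 10.9
```

```bash
python3 -c "
from h import *
st()"
```

```text
t 9.85 p [591.   89.7  40.3] yaw 0.1827 tilt [-0.0046 -0.0022] F [-21.5   1.   34.2] w 10.9
```

Request:
play_rows(travel=[[0,0,-0.004],[0.0015,0,0],[0,0,0.003],[0,0,0.003],[0,0,0]], rotation=[[0,0,0],[0,0,0],[0,0,0],[0,0,0],[0,0,0]], grip=[0,0,0,0,0])

```text
clock: 10.27
position: [592.7, 90.2, 38.5]
ee_rot: [-0.092, 0.996, -0.0, 0.001]
contact_force: [-16.6, 1.5, 34.0]
gripper_width: 10.9
```

```bash
python3 -c "
from h import *
st();shot('w5')"; python3 m4.py w5 2
```

```text
t 10.27 p [592.7  90.2  38.5] yaw 0.1835 tilt [ 0.0014 -0.0008] F [-16.6   1.5  34. ] w 10.9
jig [6.03368e+02 2.01260e+01 1.80000e-01] 1.19
14.5 held [5.95535e+02 9.03280e+01 1.80000e-01] 1.6 rel TCP [ 2.79 -0.4   0.  ] rel jig [ 4.89  70.468 -0.   ]
16.5 held [5.99979e+02 9.13650e+01 1.80000e-01] 0.72 rel TCP [ 7.35 -0.17  0.  ] rel jig [ 9.448 70.691 -0.   ]
18.5 held [6.01609e+02 9.38340e+01 2.83000e-01] 0.74 rel TCP [9.39 1.97 0.1 ] rel jig [11.494 72.827  0.102]
```

View pics/w5.png

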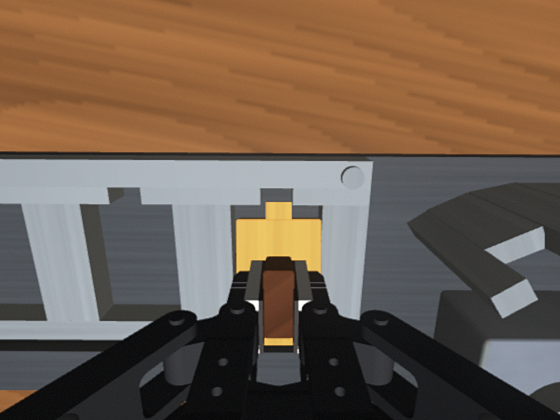

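```bash
cat >> h.py <<'E'
def topplane(d,p,j):
    """brass-coloured pts: plane z over bed x, and near/key edges in bed coords"""
    W=cloud(d,p);h=hsv(d);m=(h[...,1]>120)&(h[...,0]>15)&(h[...,0]<32)&(h[...,2]>110)&(W[...,0]>545)&(W[...,2]>5)&(W[...,2]<80)
    m=cv2.erode(m.astype(np.uint8),np.ones((3,3)))>0
    q=W[m];dd=q[:,:2]-j[:2];c,s=np.cos(j[2]),np.sin(j[2]);b=np.c_[c*dd[:,0]+s*dd[:,1],-s*dd[:,0]+c*dd[:,1],q[:,2]]
    return b
E
cat > m5.py <<'E'
from h import *
import sys
for n in sys.argv[1:]:
    f=np.load(n+'.npz');d=dict(f);p=(f['pos'],f['quat']);b=topplane(d,p,JIG)
    A=np.c_[b[:,:2],np.ones(len(b))];k=np.ones(len(b))>0
    for _ in range(4): c=np.linalg.lstsq(A[k],b[k,2],rcond=None)[0];k=np.abs(b[:,2]-A@c)<3
    print(n,len(b),k.sum(),'slopes',np.round(c,3),'x',np.round(np.percentile(b[k,0],[.5,50]),1),'y',np.round(np.percentile(b[k,1],[1,99]),1),'z at x=-30,',np.round(np.r_[-30,np.median(b[k,1]),1]@c,1))
E
python3 m5.py w4 w5
```

```text
w4 3933 3928 slopes [-7.0000e-03 -1.0000e-03  4.9678e+01] x [-40.1 -23.2] y [50.  87.7] z at x=-30, 49.8
w5 3896 3896 slopes [2.6100e-01 2.0000e-03 3.6309e+01] x [-31.4 -15.5] y [51.3 89.5] z at x=-30, 28.6
```

Request:
play_rows(travel=[[0,0,-0.004],[0,0,-0.003],[0,0,0],[0,0,0]], rotation=[[0,0,0],[0,0,0],[0,0,0],[0,0,0]], grip=[0,0,0,0])

```text
clock: 10.65
position: [593.0, 90.0, 39.1]
ee_rot: [-0.09, 0.996, -0.0, 0.0]
contact_force: [-2.3, 1.0, 3.9]
gripper_width: 10.6
```

```bash
python3 -c "
from h import *
st();shot('w6')"; python3 m5.py w6
```

```text
t 10.65 p [593.   90.   39.1] yaw 0.181 tilt [ 0.0001 -0.0001] F [-2.3  1.   3.9] w 10.6
w6 3861 3861 slopes [ 0.257  0.    36.884] x [-31.3 -15.2] y [51.  89.3] z at x=-30, 29.2
```

Request:
play_rows(travel=[[0,0,-0.0015],[0.0025,0,0],[0.002,0,0],[0.002,0,0],[0,0,0]], rotation=[[0,0,0],[0,0,0],[0,0,0],[0,0,0],[0,0,0]], grip=[0,0,0,0,0])

```text
clock: 11.12
position: [585.9, 88.5, 40.3]
ee_rot: [-0.09, 0.996, -0.0, -0.0]
contact_force: [0.7, 0.3, -2.8]
gripper_width: 10.8
```

```bash
python3 -c "
from h import *
st();shot('w7')"; python3 m5.py w7
```

```text
t 11.12 p [585.9  88.5  40.3] yaw 0.1805 tilt [-0.0006 -0.0002] F [ 0.7  0.3 -2.8] w 10.8
w7 3856 3856 slopes [ 0.254  0.    39.934] x [-38.3 -22.6] y [50.8 89.1] z at x=-30, 32.3
```

Request:
play_rows(travel=[[0,0,0.001],[0,0,0],[0,0,0],[0,0,0],[0,0,0]], rotation=[[0,0,0],[0,0,0],[0,0,0],[0,0,0],[0,0,0]], grip=[0,0.35,0.35,0.35,0.35])

```text
clock: 11.58
position: [586.9, 88.8, 40.4]
ee_rot: [-0.09, 0.996, 0.0, 0.001]
contact_force: [0.4, 0.1, -0.2]
gripper_width: 30.2
```

```bash
python3 -c "
from h import *
st();shot('w8')"; python3 m5.py w8
```

```text
t 11.58 p [586.9  88.8  40.4] yaw 0.1808 tilt [0.0012 0.0003] F [ 0.4  0.1 -0.2] w 30.2
w8 5577 5577 slopes [-0.     0.    28.847] x [-36.5 -13.1] y [51.4 89. ] z at x=-30, 28.9
```

View pics/w8.png

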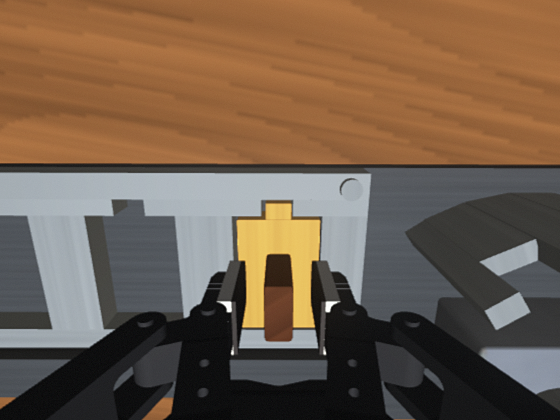

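Plate A is level at 28.8 mm, which is flush, with its key in the keyway. The earlier miss was my fault: I measured before the arm had settled. Next is plate B.

```bash
python3 -c "
from h import *
st();plan([((587,88.8,110),.18,2),((424.7,-20.9,130),-.888,10)])"
```

```text
t 11.63 p [586.7  88.8  40.3] yaw 0.1807 tilt [0.001  0.0003] F [0.5 0.1 0.2] w 29.8
n 2 rot/row [0.0001, 0.0005, 0.0003] travel [-0.0002, -0.0, -0.0349]
n 10 rot/row [-0.0, -0.0, 0.1068] travel [[0.0179, -0.0079, -0.002], [0.017, -0.0098, -0.002], [0.0159, -0.0115, -0.002], [0.0145, -0.0131, -0.002], [0.0131, -0.0146, -0.002], [0.0114, -0.0159, -0.002], [0.0097, -0.017, -0.002], [0.0078, -0.018, -0.002], [0.0058, -0.0187, -0.002], [0.0038, -0.0192, -0.002]]
```

Request:
play_rows(travel=[[0,0,-0.035],[0,0,-0.035],[0.018,-0.008,-0.002],[0.017,-0.01,-0.002],[0.016,-0.0115,-0.002],[0.0145,-0.013,-0.002],[0.013,-0.0145,-0.002],[0.0115,-0.016,-0.002],[0.0095,-0.017,-0.002],[0.008,-0.018,-0.002],[0.006,-0.0185,-0.002],[0.004,-0.019,-0.002]], rotation=[[0,0,0],[0,0,0],[0,0,0.107],[0,0,0.107],[0,0,0.107],[0,0,0.107],[0,0,0.107],[0,0,0.107],[0,0,0.107],[0,0,0.107],[0,0,0.107],[0,0,0.107]], grip=[0.4,0.4,0.5,0.5,0.5,0.5,0.5,0.5,0.5,0.5,0.5,0.5])

```text
clock: 12.63
position: [423.1, -21.0, 130.2]
ee_rot: [0.433, 0.902, 0.0, 0.0]
contact_force: [0.4, -0.1, 0.7]
gripper_width: 42.6
```

Request:
play_rows(travel=[[0,0,0],[0,0,0],[0,0,0]], rotation=[[0,0,0],[0,0,0],[0,0,0]], grip=[0.5,0.5,0.5])

```text
clock: 12.88
position: [424.7, -20.3, 130.3]
ee_rot: [0.43, 0.903, 0.001, 0.001]
contact_force: [-0.6, 0.9, 0.1]
gripper_width: 42.8
```

```bash
python3 -c "
from h import *
st();d,p=shot('w9');b=platefit(d,p,(424.7,-20.9,-.888),span=(20,20,.3));print(b);x=b[0];plan([((x[0],x[1],21.5),x[2],4)])"
```

```text
t 12.88 p [424.7 -20.3 130.3] yaw -0.8881 tilt [0.0018 0.0003] F [-0.6  0.9  0.1] w 42.8
(array([425.79120366, -21.23631478,  -0.88433242]), np.float64(1.4259311407186916))
n 4 rot/row [0.0003, 0.0002, -0.001] travel [-0.0004, -0.0, 0.0272]
```

Request:
play_rows(travel=[[-0.0004,0,0.027],[-0.0004,0,0.027],[-0.0004,0,0.027],[-0.0004,0,0.027],[0,0,0],[0,0,0],[0,0,0],[0,0,0],[0,0,0],[0,0,0]], rotation=[[0,0,0],[0,0,0],[0,0,0],[0,0,0],[0,0,0],[0,0,0],[0,0,0],[0,0,0],[0,0,0],[0,0,0]], grip=[0.5,0.5,0.5,0.5,0.5,0,0,0,0,0])

```text
clock: 13.77
position: [426.1, -21.3, 23.2]
ee_rot: [0.43, 0.903, 0.001, 0.001]
contact_force: [-0.3, 1.0, 4.9]
gripper_width: 11.1
```

```bash
python3 -c "
from h import *
st();p=pose()[0]
plan([((p[0],p[1],72),-.888,2),((599.2,19,72),.18,10)])"
```

```text
t 13.77 p [426.1 -21.3  23.2] yaw -0.8889 tilt [0.0038 0.0012] F [-0.3  1.   4.9] w 11.1
n 2 rot/row [0.0018, 0.0007, -0.0005] travel [-0.0, 0.0001, -0.0244]
n 10 rot/row [-0.0, -0.0, -0.1068] travel [[-0.0078, 0.016, -0.0], [-0.0095, 0.015, -0.0], [-0.011, 0.014, -0.0], [-0.0124, 0.0127, -0.0], [-0.0137, 0.0113, -0.0], [-0.0148, 0.0098, -0.0], [-0.0158, 0.0081, -0.0], [-0.0166, 0.0064, -0.0], [-0.0172, 0.0046, -0.0], [-0.0176, 0.0028, -0.0]]
```

Request:
play_rows(travel=[[0,0,-0.0245],[0,0,-0.0245],[-0.008,0.016,0],[-0.0095,0.015,0],[-0.011,0.014,0],[-0.0125,0.0125,0],[-0.0135,0.0115,0],[-0.015,0.01,0],[-0.016,0.008,0],[-0.0165,0.0065,0],[-0.017,0.0045,0],[-0.0175,0.003,0]], rotation=[[0,0,0],[0,0,0],[0,0,-0.107],[0,0,-0.107],[0,0,-0.107],[0,0,-0.107],[0,0,-0.107],[0,0,-0.107],[0,0,-0.107],[0,0,-0.107],[0,0,-0.107],[0,0,-0.107]], grip=[0,0,0,0,0,0,0,0,0,0,0,0])

```text
clock: 14.77
position: [598.0, 18.6, 70.7]
ee_rot: [-0.093, 0.996, 0.0, -0.001]
contact_force: [0.2, -0.5, -3.4]
gripper_width: 10.8
```

Request:
play_rows(travel=[[0,0,0.008],[0,0,0.008],[0,0,0],[0,0,0],[0,0,0],[0,0,0]], rotation=[[0,0,0],[0,0,0],[0,0,0],[0,0,0],[0,0,0],[0,0,0]], grip=[0,0,0,0,0,0])

```text
clock: 15.27
position: [597.8, 18.4, 55.3]
ee_rot: [-0.09, 0.996, 0.0, 0.0]
contact_force: [-1.2, 0.6, -4.0]
gripper_width: 10.9
```

```bash
sed -i "s/b=topplane(d,p,JIG)/b=topplane(d,p,JIG);b=b[np.abs(b[:,1]-Y)<30]/; s/^for n in sys.argv\[1:\]/Y=float(sys.argv[1])\nfor n in sys.argv[2:]/" m5.py
python3 -c "
from h import *
st();shot('w10')"; python3 m4.py w10 1 2; python3 m5.py 0 w10
```

```text
t 15.27 p [597.8  18.4  55.3] yaw 0.1803 tilt [0.0005 0.0001] F [-1.2  0.6 -4. ] w 10.9
jig [6.02999e+02 1.91340e+01 1.84000e-01] 1.34
31.3 held [5.95387e+02 1.76030e+01 1.76000e-01] 0.23 rel TCP [-2.55 -0.39 -0.  ] rel jig [-7.763 -0.112 -0.008]
33.3 held [5.95239e+02 1.78000e+01 1.83000e-01] 0.43 rel TCP [-2.67 -0.17  0.  ] rel jig [-7.873e+00  1.090e-01 -1.000e-03]
35.3 held [5.95239e+02 1.76030e+01 1.74000e-01] 0.98 rel TCP [-2.7  -0.37 -0.  ] rel jig [-7.909 -0.085 -0.01 ]
w10 4097 4097 slopes [-2.0000e-03  0.0000e+00  4.8784e+01] x [-44.4 -26.8] y [-19.9  17.8] z at x=-30, 48.9
```

Request:
play_rows(travel=[[-0.004,0.0005,0],[-0.0037,0,0],[0,0,0],[0,0,0],[0,0,0],[0,0,0.005],[0,0,0.004],[0,0,0.003],[0,0,0],[0,0,0]], rotation=[[0,0,0],[0,0,0],[0,0,0],[0,0,0],[0,0,0],[0,0,0],[0,0,0],[0,0,0],[0,0,0],[0,0,0]], grip=[0,0,0,0,0,0,0,0,0,0])

```text
clock: 16.15
position: [605.3, 20.3, 42.3]
ee_rot: [-0.09, 0.996, -0.0, -0.001]
contact_force: [0.6, 1.3, -2.0]
gripper_width: 11.0
```

```bash
python3 -c "
from h import *
st();shot('w11')";  python3 m5.py 0 w11
```

```text
t 16.15 p [605.3  20.3  42.3] yaw 0.1806 tilt [-0.001  -0.0003] F [ 0.6  1.3 -2. ] w 11.0
w11 4215 4215 slopes [-4.0000e-03  0.0000e+00  3.5849e+01] x [-36.9 -19.3] y [-19.8  18.6] z at x=-30, 36.0
```

Request:
play_rows(travel=[[0,0,0.003],[0,0,0.003],[0,0,0.002],[0,0,0],[0,0,0]], rotation=[[0,0,0],[0,0,0],[0,0,0],[0,0,0],[0,0,0]], grip=[0,0,0,0,0])

```text
clock: 16.62
position: [605.6, 20.4, 35.3]
ee_rot: [-0.09, 0.996, -0.0, 0.0]
contact_force: [-0.1, -1.1, 2.8]
gripper_width: 10.9
```

```bash
python3 -c "
from h import *
st();shot('w12')";  python3 m5.py 0 w12
```

```text
t 16.62 p [605.6  20.4  35.3] yaw 0.1808 tilt [ 0.0003 -0.0001] F [-0.1 -1.1  2.8] w 10.9
w12 4198 4198 slopes [-2.0000e-03 -0.0000e+00  2.8859e+01] x [-36.4 -18.7] y [-19.8  18.7] z at x=-30, 28.9
```

```bash
python3 -c "
from h import *
p=pose()[0];plan([((p[0],p[1],115),.18,2),((442.5,-144.2,130),-.386,8)])"
```

```text
n 2 rot/row [-0.0001, 0.0002, 0.0004] travel [-0.0, -0.0, -0.0398]
n 8 rot/row [-0.0, -0.0, 0.0708] travel [[0.0237, -0.0166, -0.0019], [0.0225, -0.0182, -0.0019], [0.0212, -0.0198, -0.0019], [0.0197, -0.0212, -0.0019], [0.0182, -0.0226, -0.0019], [0.0165, -0.0238, -0.0019], [0.0148, -0.0249, -0.0019], [0.013, -0.0259, -0.0019]]
```

Request:
play_rows(travel=[[0,0,0],[0,0,0],[0,0,0],[0,0,-0.04],[0,0,-0.04],[0.0237,-0.0166,-0.002],[0.0225,-0.018,-0.002],[0.021,-0.02,-0.002],[0.0197,-0.021,-0.002],[0.018,-0.0225,-0.002],[0.0165,-0.024,-0.002],[0.0148,-0.025,-0.002]], rotation=[[0,0,0],[0,0,0],[0,0,0],[0,0,0],[0,0,0],[0,0,0.071],[0,0,0.071],[0,0,0.071],[0,0,0.071],[0,0,0.071],[0,0,0.071],[0,0,0.071]], grip=[0.35,0.35,0.35,0.35,0.35,0.5,0.5,0.5,0.5,0.5,0.5,0.5])

```text
clock: 17.67
position: [462.3, -124.5, 129.1]
ee_rot: [0.159, 0.987, 0.0, 0.0]
contact_force: [0.5, -1.8, -0.0]
gripper_width: 42.6
```

Request:
play_rows(travel=[[0.013,-0.026,-0.002],[0,0,0],[0,0,0],[0,0,0]], rotation=[[0,0,0.071],[0,0,0],[0,0,0],[0,0,0]], grip=[0.5,0.5,0.5,0.5])

```text
clock: 18.0
position: [443.5, -144.4, 131.2]
ee_rot: [0.192, 0.981, 0.0, 0.001]
contact_force: [1.0, -0.3, -0.3]
gripper_width: 43.2
```

```bash
python3 -c "
from h import *
st();d,p=shot('w13');b=platefit(d,p,(442.5,-144.2,-.386),span=(24,24,.3));print(b);x=b[0];plan([((x[0],x[1],22),x[2],4)])"
```

```text
t 18.0 p [ 443.5 -144.4  131.2] yaw -0.3871 tilt [ 0.0016 -0.0002] F [ 1.  -0.3 -0.3] w 43.2
(array([ 4.43077958e+02, -1.44248027e+02, -3.83339417e-01]), np.float64(1.4105022310857942))
n 4 rot/row [0.0001, 0.0003, -0.0008] travel [0.0001, -0.0001, 0.0273]
```

Request:
play_rows(travel=[[0.0005,0,0.027],[0.0005,0,0.027],[0.0005,0,0.027],[0,0,0.027],[0,0,0],[0,0,0],[0,0,0],[0,0,0],[0,0,0],[0,0,0]], rotation=[[0,0,0],[0,0,0],[0,0,0],[0,0,0],[0,0,0],[0,0,0],[0,0,0],[0,0,0],[0,0,0],[0,0,0]], grip=[0.5,0.5,0.5,0.5,0.5,0,0,0,0,0])

```text
clock: 18.88
position: [442.7, -143.6, 24.3]
ee_rot: [0.192, 0.981, 0.0, 0.002]
contact_force: [-0.0, 1.4, 2.0]
gripper_width: 11.0
```

```bash
python3 -c "
from h import *
st();p=pose()[0];t=bed(-2,-70,0);print(t)
plan([((p[0],p[1],72),-.386,2),((t[0],t[1],72),.18,8)])"
```

```text
t 18.88 p [ 442.7 -143.6   24.3] yaw -0.3871 tilt [0.0039 0.0001] F [-0.   1.4  2. ] w 11.0
[613.76438275 -49.22711764   0.        ]
n 2 rot/row [0.0008, 0.0018, -0.0005] travel [-0.0001, 0.0, -0.0239]
n 8 rot/row [-0.0, 0.0, -0.0707] travel [[-0.0154, 0.019, 0.0], [-0.0167, 0.0178, 0.0], [-0.0179, 0.0166, 0.0], [-0.019, 0.0153, 0.0], [-0.0201, 0.0139, 0.0], [-0.021, 0.0125, 0.0], [-0.0218, 0.011, 0.0], [-0.0225, 0.0094, 0.0]]
```

Request:
play_rows(travel=[[0,0,-0.024],[0,0,-0.024],[-0.0155,0.019,0],[-0.0167,0.018,0],[-0.018,0.0166,0],[-0.019,0.0153,0],[-0.02,0.014,0],[-0.021,0.0125,0],[-0.0218,0.011,0],[-0.0225,0.0094,0],[0,0,0]], rotation=[[0,0,0],[0,0,0],[0,0,-0.071],[0,0,-0.071],[0,0,-0.071],[0,0,-0.071],[0,0,-0.071],[0,0,-0.071],[0,0,-0.071],[0,0,-0.071],[0,0,0]], grip=[0,0,0,0,0,0,0,0,0,0,0])

```text
clock: 19.8
position: [616.8, -47.3, 71.3]
ee_rot: [-0.092, 0.996, -0.0, 0.002]
contact_force: [0.8, -0.0, -2.7]
gripper_width: 11.0
```

Request:
play_rows(travel=[[0,0,0.008],[0,0,0.008],[0,0,0],[0,0,0],[0,0,0],[0,0,0]], rotation=[[0,0,0],[0,0,0],[0,0,0],[0,0,0],[0,0,0],[0,0,0]], grip=[0,0,0,0,0,0])

```text
clock: 20.3
position: [612.4, -49.6, 55.1]
ee_rot: [-0.09, 0.996, -0.0, 0.0]
contact_force: [0.1, 0.8, -2.0]
gripper_width: 11.1
```

```bash
python3 -c "
from h import *
st();shot('w14')"; python3 m4.py w14 0 1 2; python3 m5.py -70 w14
```

```text
t 20.3 p [612.4 -49.6  55.1] yaw 0.1801 tilt [ 0.0003 -0.    ] F [ 0.1  0.8 -2. ] w 11.1
jig [6.03742e+02 1.65140e+01 1.82000e-01] 1.08
31.1 held [ 6.11311e+02 -5.01070e+01  1.80000e-01] 0.17 rel TCP [-1.18 -0.29  0.  ] rel jig [-4.616e+00 -6.689e+01 -2.000e-03]
33.1 held [ 6.11237e+02 -5.00570e+01  1.88000e-01] 0.7 rel TCP [-1.25 -0.23  0.01] rel jig [-4.6800e+00 -6.6828e+01  6.0000e-03]
35.1 held [ 6.11014e+02 -4.84770e+01  2.39000e-01] 1.26 rel TCP [-1.18  1.37  0.06] rel jig [-4.6120e+00 -6.5233e+01  5.7000e-02]
w14 3940 3940 slopes [-6.0000e-03 -2.0000e-03  4.7402e+01] x [-40.8 -23.6] y [-89.5 -51.8] z at x=-30, 47.7
```

Request:
play_rows(travel=[[-0.0042,0.0003,0],[0,0,0],[0,0,0],[0,0,0],[0,0,0.005],[0,0,0.004],[0,0,0.003],[0,0,0],[0,0,0]], rotation=[[0,0,0],[0,0,0],[0,0,0],[0,0,0],[0,0,0],[0,0,0],[0,0,0],[0,0,0],[0,0,0]], grip=[0,0,0,0,0,0,0,0,0])

```text
clock: 21.1
position: [616.4, -48.3, 42.3]
ee_rot: [-0.09, 0.996, -0.0, -0.001]
contact_force: [-0.5, -0.6, -2.8]
gripper_width: 10.9
```

```bash
python3 -c "
from h import *
st();shot('w15')";  python3 m5.py -70 w15
```

```text
t 21.1 p [616.4 -48.3  42.3] yaw 0.1806 tilt [-0.001  -0.0002] F [-0.5 -0.6 -2.8] w 10.9
w15 4050 4050 slopes [-5.00e-03 -2.00e-03  3.47e+01] x [-36.5 -19.2] y [-89.3 -51.1] z at x=-30, 35.0
```

Request:
play_rows(travel=[[0,0,0.003],[0,0,0.003],[0,0,0.001],[0,0,0],[0,0,0]], rotation=[[0,0,0],[0,0,0],[0,0,0],[0,0,0],[0,0,0]], grip=[0,0,0,0,0])

```text
clock: 21.57
position: [616.9, -48.3, 36.3]
ee_rot: [-0.09, 0.996, -0.0, 0.0]
contact_force: [-1.5, 0.2, 3.2]
gripper_width: 10.7
```

```bash
python3 -c "
from h import *
st();shot('w16');p=pose()[0];plan([((p[0],p[1],120),.18,2),((460,100,280),.18,6)])";  python3 m5.py -70 w16
```

```text
t 21.57 p [616.9 -48.3  36.3] yaw 0.1808 tilt [ 0.0007 -0.0001] F [-1.5  0.2  3.2] w 10.7
n 2 rot/row [-0.0001, 0.0003, 0.0004] travel [-0.0, -0.0, -0.0418]
n 6 rot/row [0.0, -0.0, -0.0] travel [0.0213, 0.029, -0.0267]
w16 3994 3994 slopes [-5.0000e-03 -1.0000e-03  2.8762e+01] x [-36.1 -18.8] y [-89.4 -50.9] z at x=-30, 29.0
```

Seated. I'll release, back off, and look over the whole jig.

Request:
play_rows(travel=[[0,0,0],[0,0,0],[0,0,0],[0,0,-0.041],[0,0,-0.041],[0.021,0.029,-0.027],[0.021,0.029,-0.027],[0.021,0.029,-0.027],[0.021,0.029,-0.027],[0.021,0.029,-0.027],[0.021,0.029,-0.027],[0,0,0]], rotation=[[0,0,0],[0,0,0],[0,0,0],[0,0,0],[0,0,0],[0,0,0],[0,0,0],[0,0,0],[0,0,0],[0,0,0],[0,0,0],[0,0,0]], grip=[0.35,0.35,0.35,0.35,0.35,1,1,1,1,1,1,1])

```text
clock: 22.62
position: [472.0, 92.9, 274.4]
ee_rot: [-0.093, 0.996, 0.002, 0.005]
contact_force: [0.3, -0.9, -0.0]
gripper_width: 85.4
```

Request:
play_rows(travel=[[0,0,0],[0,0,0]], rotation=[[0,0,0],[0,0,0]], grip=[1,1])

```text
clock: 22.78
position: [472.2, 89.9, 268.1]
ee_rot: [-0.09, 0.996, 0.0, -0.0]
contact_force: [-0.1, -0.2, 0.2]
gripper_width: 85.6
```

```bash
cat > m6.py <<'E'
from h import *
import sys
from scipy.optimize import least_squares
st();d,p=shot(sys.argv[1]);W=cloud(d,p);b=topplane(d,p,JIG)
for y in(-70,0,70):
    q=b[(np.abs(b[:,1]-y)<22)&(np.abs(b[:,0])<42)&(b[:,2]<40)];print(y,len(q),np.round(np.median(q[:,2]),1) if len(q) else '',np.round(np.percentile(q[:,0],[1,99]),1) if len(q) else '')
m=(W[...,2]>95)&(W[...,2]<170)&(W[...,0]<530)&(W[...,0]>430)&(W[...,1]>120)&(hsv(d)[...,2]<75);q=W[m]
if len(q)>50:
    r=least_squares(lambda c:np.linalg.norm(q-c,axis=1)-15,q.mean(0)-[0,0,8],loss='soft_l1');print('knob',len(q),np.round(r.x,1))
k=knob(-.45,0,0);print('model open',k)
plan([((k[0],k[1],150),.18,8),((k[0],k[1],91),.18,3)])
E
python3 m6.py w17
```

```text
t 22.78 p [472.2  89.9 268.1] yaw 0.1811 tilt [-0.0003  0.0003] F [-0.1 -0.2  0.2] w 85.6
-70 545 28.8 [-34.7   2.3]
0 832 28.8 [-34.2  28.6]
70 954 28.8 [-35.3  28.2]
knob 853 [482.7 268.3 110.8]
model open [481.85907243 267.52022847 110.        ]
n 8 rot/row [-0.0, -0.0002, 0.0] travel [-0.0052, 0.0217, 0.0147]
n 3 rot/row [0.0, 0.0, 0.0] travel [0.0, -0.0, 0.0197]
```

View pics/w17.png

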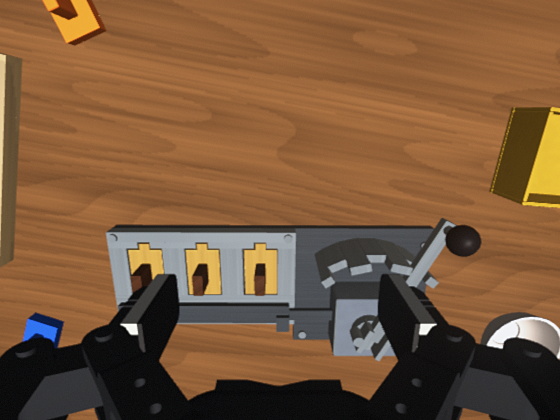

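All three plates are flush in their pockets at (145,268), (203,268) and (260,268). The knob at (463,240) matches the model for the open notch. Now the press stroke.

Request:
play_rows(travel=[[-0.005,0.0217,0.0147],[-0.005,0.0217,0.0147],[-0.005,0.0217,0.0147],[-0.005,0.0217,0.0147],[-0.005,0.0217,0.0147],[-0.005,0.0217,0.0147],[-0.005,0.0217,0.0147],[-0.005,0.0217,0.0147],[0,0,0],[0,0,0.02],[0,0,0.02],[0,0,0.02]], rotation=[[0,0,0],[0,0,0],[0,0,0],[0,0,0],[0,0,0],[0,0,0],[0,0,0],[0,0,0],[0,0,0],[0,0,0],[0,0,0],[0,0,0]], grip=[0.7,0.7,0.7,0.7,0.7,0.7,0.7,0.7,0.7,0.7,0.7,0.7])

```text
clock: 23.83
position: [481.0, 266.4, 88.8]
ee_rot: [-0.089, 0.996, -0.001, -0.001]
contact_force: [-0.2, 0.4, 0.6]
gripper_width: 59.7
```

Request:
play_rows(travel=[[0,0,0],[0,0,0],[0,0,0],[0,0,0],[0,0,0],[0,0,0],[0,0,0]], rotation=[[0,0,0],[0,0,0],[0,0,0],[0,0,0],[0,0,0],[0,0,0],[0,0,0]], grip=[0.7,0.7,0.1,0.1,0.1,0.1,0.1])

```text
clock: 24.42
position: [481.4, 268.1, 91.9]
ee_rot: [-0.09, 0.996, 0.001, 0.001]
contact_force: [2.0, -0.1, 1.3]
gripper_width: 27.3
```

```bash
python3 -c "
from h import *
st();p=pose()[0];o=p-knob(-.45,0);print(o)
plan([(knob(-.45,.15)+o,.18,3),(knob(-.45,.32)+o,.18,3)]+[(knob(s,.32)+o,.18,2) for s in (-.3,-.15,0,.15,.3,.45)]+[(knob(.45,.15)+o,.18,3),(knob(.45,0)+o,.18,3)])"
```

```text
t 24.42 p [481.4 268.1  91.9] yaw 0.1808 tilt [0.0021 0.0014] F [ 2.  -0.1  1.3] w 27.3
[-0.48343373  0.59552886  0.5648504 ]
n 3 rot/row [0.0003, 0.0008, 0.0003] travel [-0.0021, -0.001, -0.0073]
n 3 rot/row [-0.0, 0.0, 0.0] travel [-0.0035, -0.0017, -0.0078]
n 2 rot/row [0.0, -0.0, 0.0] travel [0.0036, -0.0092, 0.0]
n 2 rot/row [-0.0, 0.0, 0.0] travel [0.0022, -0.0096, -0.0]
n 2 rot/row [0.0, -0.0, 0.0] travel [0.0007, -0.0098, -0.0]
n 2 rot/row [-0.0, 0.0, 0.0] travel [-0.0007, -0.0098, 0.0]
n 2 rot/row [0.0, -0.0, 0.0] travel [-0.0022, -0.0096, -0.0]
n 2 rot/row [-0.0, 0.0, 0.0] travel [-0.0036, -0.0092, 0.0]
n 3 rot/row [0.0, -0.0, 0.0] travel [0.0035, -0.0017, 0.0078]
n 3 rot/row [-0.0, 0.0, 0.0] travel [0.0021, -0.001, 0.0073]
```

Request:
play_rows(travel=[[-0.002,-0.001,-0.0073],[-0.002,-0.001,-0.0073],[-0.002,-0.001,-0.0073],[-0.0035,-0.0017,-0.0078],[-0.0035,-0.0017,-0.0078],[-0.0035,-0.0017,-0.0078],[0,0,0],[0,0,0]], rotation=[[0,0,0],[0,0,0],[0,0,0],[0,0,0],[0,0,0],[0,0,0],[0,0,0],[0,0,0]], grip=[0.1,0.1,0.1,0.1,0.1,0.1,0.1,0.1])

```text
clock: 25.08
position: [499.2, 262.4, 136.6]
ee_rot: [-0.09, 0.996, 0.0, 0.001]
contact_force: [3.1, -1.2, -4.9]
gripper_width: 26.9
```

Request:
play_rows(travel=[[0.0036,-0.0092,0],[0.0036,-0.0092,0],[0.0022,-0.0096,0],[0.0022,-0.0096,0],[0.0007,-0.0098,0],[0.0007,-0.0098,0],[-0.0007,-0.0098,0],[-0.0007,-0.0098,0],[-0.0022,-0.0096,0],[-0.0022,-0.0096,0],[-0.0036,-0.0092,0],[-0.0036,-0.0092,0]], rotation=[[0,0,0],[0,0,0],[0,0,0],[0,0,0],[0,0,0],[0,0,0],[0,0,0],[0,0,0],[0,0,0],[0,0,0],[0,0,0],[0,0,0]], grip=[0.1,0.1,0.1,0.1,0.1,0.1,0.1,0.1,0.1,0.1,0.1,0.1])

```text
clock: 26.08
position: [513.9, 147.0, 135.2]
ee_rot: [-0.091, 0.996, -0.002, -0.006]
contact_force: [-13.6, -3.2, 5.4]
gripper_width: 26.8
```

Request:
play_rows(travel=[[0,0,0],[0,0,0]], rotation=[[0,0,0],[0,0,0]], grip=[0.1,0.1])

```text
clock: 26.25
position: [514.2, 145.3, 135.2]
ee_rot: [-0.089, 0.996, -0.003, -0.006]
contact_force: [-5.7, -8.1, 2.9]
gripper_width: 26.7
```

```bash
python3 -c "
from h import *
st();print(knob(.45,.32),knob(.45,0))"
```

```text
t 26.25 p [514.2 145.3 135.2] yaw 0.1774 tilt [-0.0114 -0.0078] F [-5.7 -8.1  2.9] w 26.7
[520.26970263 150.11133578 136.70822373] [505.22058064 139.13879927  91.3       ]
```

Request:
play_rows(travel=[[0.003,-0.0015,0.008],[0.003,-0.0015,0.008],[0.003,-0.0015,0.008],[0.0027,-0.0015,0.008],[0.0025,-0.0015,0.008],[0.0022,-0.0013,0.008],[0,0,0],[0,0,0],[0,0,0]], rotation=[[0,0,0],[0,0,0],[0,0,0],[0,0,0],[0,0,0],[0,0,0],[0,0,0],[0,0,0],[0,0,0]], grip=[0.1,0.1,0.1,0.1,0.1,0.1,0.1,0.1,0.1])

```text
clock: 27.0
position: [501.2, 135.3, 89.3]
ee_rot: [-0.09, 0.996, -0.002, -0.003]
contact_force: [-8.2, -7.1, 11.5]
gripper_width: 27.2
```

```bash
python3 -c "
from h import *
st();shot('w18')"
```

```text
t 27.0 p [501.2 135.3  89.3] yaw 0.1801 tilt [-0.0064 -0.0054] F [-8.2 -7.1 11.5] w 27.2
```

View pics/w18.png

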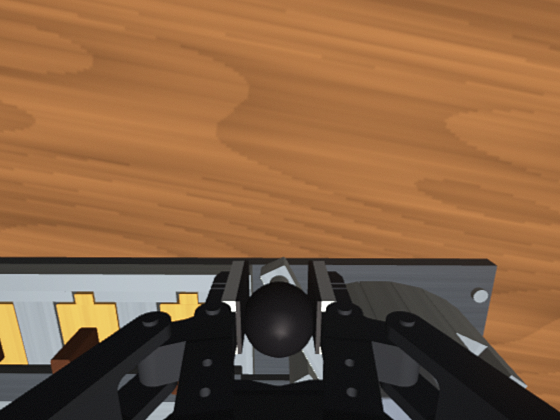

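```bash
cat > m7.py <<'E'
from h import *
from bench import optics
from scipy.optimize import least_squares
import sys
for n in('side','scene'):
    d=optics.get_image(n);W=cloud(d);m=(np.abs(W[...,2]-41)<3);q=W[m];b=np.array([rel(np.r_[x[:2],0],JIG)[:2] for x in q]) if len(q) else np.zeros((0,2))
    k=(b[:,0]>5)&(b[:,0]<80)&(np.abs(b[:,1])<105);print(n,'bar x pct',k.sum(),np.round(np.percentile(b[k,0],[5,50,95]),1))
    cv2.imwrite(f'pics/{n}_{sys.argv[1]}.png',d['image'])
if len(sys.argv)>2:
    f=np.load(sys.argv[2]+'.npz');d=dict(f);p=(f['pos'],f['quat']);W=cloud(d,p)
    m=(hsv(d)[...,2]<75);m[:, :240]=0;m[:,320:]=0;m[:280]=0;m[360:]=0;m&=(W[...,2]>90);q=W[m];r=least_squares(lambda c:np.linalg.norm(q-c,axis=1)-15,np.median(q,0)-[0,0,8],loss='soft_l1');print('knob',len(q),np.round(r.x,1),'model',knob(.45,0,0))
E
python3 m7.py press w18
```

```text
side bar x pct 525 [18.2 29.7 41.1]
scene bar x pct 488 [16.9 28.  39.9]
knob 5010 [507.4 136.4 110.7] model [505.22058064 139.13879927 110.        ]
```

Request:
play_rows(travel=[[0,0,0],[0,0,0],[0,0,-0.002],[0,0,0],[0,0,0],[0,0,0],[0,0,0],[0,0,0],[0,0,0]], rotation=[[0,0,0],[0,0,0],[0,0,0],[0,0,0],[0,0,0],[0,0,0],[0,0,0],[0,0,0],[0,0,0]], grip=[0.55,0.55,0.55,0.55,0.1,0.1,0.1,0.1,0.1])

```text
clock: 27.9
position: [504.3, 138.6, 90.0]
ee_rot: [-0.09, 0.996, -0.0, -0.0]
contact_force: [-1.7, 0.4, 1.0]
gripper_width: 27.4
```

```bash
python3 -c "
from h import *
st();p=pose()[0];o=p-knob(.46,0);print(o)
plan([(knob(.46,.18)+o,.18,3),(knob(.45,.36)+o,.18,3)]+[(knob(s,.36)+o,.18,2) for s in (.3,.15,0,-.15,-.3,-.45)])"
```

```text
t 27.9 p [504.3 138.6  90. ] yaw 0.1807 tilt [-0.0002 -0.0001] F [-1.7  0.4  1. ] w 27.4
[-1.84187111  0.68450539 -1.27088277]
n 3 rot/row [-0.0, -0.0001, 0.0002] travel [-0.0026, 0.0013, -0.0088]
n 3 rot/row [0.0, 0.0, 0.0] travel [-0.0038, 0.0023, -0.0081]
n 2 rot/row [-0.0, -0.0, 0.0] travel [0.0035, 0.0089, -0.0]
n 2 rot/row [-0.0, 0.0, 0.0] travel [0.0021, 0.0094, -0.0]
n 2 rot/row [0.0, -0.0, 0.0] travel [0.0007, 0.0096, 0.0]
n 2 rot/row [-0.0, 0.0, 0.0] travel [-0.0007, 0.0096, -0.0]
n 2 rot/row [0.0, -0.0, 0.0] travel [-0.0021, 0.0094, -0.0]
n 2 rot/row [-0.0, 0.0, 0.0] travel [-0.0035, 0.0089, 0.0]
```

Request:
play_rows(travel=[[-0.0025,0.0013,-0.0088],[-0.0025,0.0013,-0.0088],[-0.0025,0.0013,-0.0088],[-0.0035,0.002,-0.008],[-0.0035,0.002,-0.008],[-0.0035,0.002,-0.008],[0,0,0],[0,0,0]], rotation=[[0,0,0],[0,0,0],[0,0,0],[0,0,0],[0,0,0],[0,0,0],[0,0,0],[0,0,0]], grip=[0.1,0.1,0.1,0.1,0.1,0.1,0.1,0.1])

```text
clock: 28.57
position: [520.6, 152.1, 141.2]
ee_rot: [-0.09, 0.996, 0.001, 0.001]
contact_force: [-0.8, -0.5, -1.5]
gripper_width: 27.3
```

Request:
play_rows(travel=[[0.0036,0.0092,0],[0.0036,0.0092,0],[0.0022,0.0096,0],[0.0022,0.0096,0],[0.0007,0.0098,0],[0.0007,0.0098,0],[-0.0007,0.0098,0],[-0.0007,0.0098,0],[-0.0021,0.0096,0],[-0.0021,0.0096,0],[-0.003,0.0092,0],[-0.003,0.0092,0]], rotation=[[0,0,0],[0,0,0],[0,0,0],[0,0,0],[0,0,0],[0,0,0],[0,0,0],[0,0,0],[0,0,0],[0,0,0],[0,0,0],[0,0,0]], grip=[0.1,0.1,0.1,0.1,0.1,0.1,0.1,0.1,0.1,0.1,0.1,0.1])

```text
clock: 29.57
position: [492.1, 262.2, 139.3]
ee_rot: [-0.089, 0.996, -0.002, -0.006]
contact_force: [-14.1, -2.8, 5.6]
gripper_width: 26.5
```

Request:
play_rows(travel=[[0,0,0],[0,0,0]], rotation=[[0,0,0],[0,0,0]], grip=[0.1,0.1])

```text
clock: 29.73
position: [492.5, 263.3, 139.4]
ee_rot: [-0.089, 0.996, -0.001, -0.006]
contact_force: [-17.1, 1.2, 7.3]
gripper_width: 26.3
```

```bash
python3 -c "
from h import *
st();print(knob(-.45,.36),knob(-.45,0))
p=pose()[0];v=p[:2]+0-bed(60,200,0)[:2];print('swing',-(np.arctan2(v[1],-v[0])+.18))"
```

```text
t 29.73 p [492.5 263.3 139.4] yaw 0.1784 tilt [-0.0112 -0.0038] F [-17.1   1.2   7.3] w 26.3
[503.00909666 261.66678719 141.89752382] [481.85907243 267.52022847  91.3       ]
swing -0.4410632422393004
```

Request:
play_rows(travel=[[0.0035,0.001,0.0085],[0.003,0.001,0.0085],[0.003,0.001,0.0085],[0.0027,0.001,0.0085],[0.0022,0.001,0.0085],[0.002,0.001,0.0085],[0,0,0],[0,0,0]], rotation=[[0,0,0],[0,0,0],[0,0,0],[0,0,0],[0,0,0],[0,0,0],[0,0,0],[0,0,0]], grip=[0.1,0.1,0.1,0.1,0.1,0.1,0.1,0.1])

```text
clock: 30.4
position: [474.3, 267.6, 88.7]
ee_rot: [-0.091, 0.996, -0.0, -0.005]
contact_force: [-24.0, 7.3, 9.9]
gripper_width: 26.0
```

Request:
play_rows(travel=[[0,0,0],[0,0,0],[0,0,0],[0,0,-0.02],[0,0,-0.03],[0,0,-0.03],[0,0,-0.03],[0,0,0],[0,0,0]], rotation=[[0,0,0],[0,0,0],[0,0,0],[0,0,0],[0,0,0],[0,0,0],[0,0,0],[0,0,0],[0,0,0]], grip=[0.8,0.8,0.8,0.8,0.8,0.8,0.8,0.8,0.8])

```text
clock: 31.15
position: [482.5, 267.7, 201.8]
ee_rot: [-0.09, 0.996, 0.002, 0.002]
contact_force: [0.1, -0.1, -1.1]
gripper_width: 68.5
```

```bash
python3 m7.py open2; python3 - <<'E'
from h import *
st();d,p=shot('w19');W=cloud(d,p)
from scipy.optimize import least_squares
m=(W[...,2]>95)&(W[...,2]<135)&(np.hypot(W[...,0]-482,W[...,1]-268)<40)&(hsv(d)[...,2]<75);q=W[m]
r=least_squares(lambda c:np.linalg.norm(q-c,axis=1)-15,np.median(q,0)-[0,0,8],loss='soft_l1');print('knob',len(q),r.x)
t=bed(0,70,0);plan([((t[0]+2,t[1],120),.18,8)])
f=np.load('w1.npz');d=dict(f);p=(f['pos'],f['quat']);W=cloud(d,p)
# tray fit: rim/inside template
P=g2(-132,132,-70,70,2);z=np.zeros(len(P));z[inbox(P,-125,125,-62.5,62.5)]=24;z[inbox(P,-119,119,-56.5,56.5)]=6
for i in ((513,-300,.05),(520,-290,0)): print('tray',fit(d,p,P,z,np.ones(len(P)),i,(25,25,.12)))
E
```

```text
side bar x pct 464 [42.1 52.9 64.1]
scene bar x pct 442 [40.7 51.5 63.5]
t 31.25 p [481.  266.5 198.8] yaw 0.1799 tilt [-0.0006 -0.0002] F [-0.1 -0.2 -0.5] w 68.6
knob 1335 [483.15246543 269.09407392 110.76122377]
n 8 rot/row [-0.0001, -0.0002, -0.0] travel [-0.0098, -0.0243, 0.0098]
tray (array([ 5.15761869e+02, -2.82114069e+02, -7.78266712e-02]), np.float64(1.4782379483578254))
tray (array([ 5.15718098e+02, -2.82105168e+02, -7.78539921e-02]), np.float64(1.4781443690024076))
```

Request:
play_rows(travel=[[-0.0098,-0.0243,0.01],[-0.0098,-0.0243,0.01],[-0.0098,-0.0243,0.01],[-0.0098,-0.0243,0.01],[-0.0098,-0.0243,0.01],[-0.0098,-0.0243,0.01],[-0.0098,-0.0243,0.01],[-0.0098,-0.0243,0.01],[0,0,0],[0,0,0],[0,0,0]], rotation=[[0,0,0],[0,0,0],[0,0,0],[0,0,0],[0,0,0],[0,0,0],[0,0,0],[0,0,0],[0,0,0],[0,0,0],[0,0,0]], grip=[0.4,0.4,0.4,0.4,0.4,0.4,0.4,0.4,0.4,0.4,0.4])

```text
clock: 32.22
position: [592.8, 89.5, 118.4]
ee_rot: [-0.09, 0.996, -0.0, -0.001]
contact_force: [-0.6, 0.3, 0.3]
gripper_width: 34.0
```

```bash
python3 -c "
from h import *
st();plan([((591,89,35.5),.18,5)])
R=Ro.from_matrix(Rdown(.18))
plan([((591,89,115),.18,2),((440.9,-274,115),1.493,13),((440.9,-274,30),1.493,4)],(np.array([591,89,35.5]),R))"
```

```text
t 32.22 p [592.8  89.5 118.4] yaw 0.1802 tilt [-0.0018 -0.0008] F [-0.6  0.3  0.3] w 34.0
n 5 rot/row [-0.0001, -0.0004, 0.0] travel [0.0003, -0.0, 0.0166]
n 2 rot/row [0.0, 0.0, 0.0] travel [0.0, 0.0, -0.0398]
n 13 rot/row [0.0, 0.0, -0.101] travel [[0.0164, -0.0254, 0.0], [0.0188, -0.0236, 0.0], [0.0211, -0.0216, 0.0], [0.0232, -0.0194, 0.0], [0.025, -0.0169, 0.0], [0.0266, -0.0143, 0.0], [0.0279, -0.0116, 0.0], [0.0289, -0.0087, 0.0], [0.0297, -0.0057, 0.0], [0.0301, -0.0027, 0.0], [0.0302, 0.0003, 0.0], [0.03, 0.0034, 0.0], [0.0295, 0.0064, 0.0]]
n 4 rot/row [0.0, 0.0, 0.0] travel [0.0, 0.0, 0.0213]
```

Request:
play_rows(travel=[[0.0003,0,0.0166],[0.0003,0,0.0166],[0.0003,0,0.0166],[0.0003,0,0.0166],[0.0003,0,0.0166],[0,0,0],[0,0,0],[0,0,0],[0,0,0],[0,0,0],[0,0,0]], rotation=[[0,0,0],[0,0,0],[0,0,0],[0,0,0],[0,0,0],[0,0,0],[0,0,0],[0,0,0],[0,0,0],[0,0,0],[0,0,0]], grip=[0.4,0.4,0.4,0.4,0.4,0.4,0,0,0,0,0])

```text
clock: 33.13
position: [592.3, 90.1, 37.6]
ee_rot: [-0.09, 0.996, 0.001, 0.001]
contact_force: [-0.3, 1.3, 2.0]
gripper_width: 10.9
```

Request:
play_rows(travel=[[0,0,-0.015],[0,0,-0.03],[0,0,-0.035],[0,0,0]], rotation=[[0,0,0],[0,0,0],[0,0,0],[0,0,0]], grip=[0,0,0,0])

```text
clock: 33.47
position: [596.0, 90.3, 123.7]
ee_rot: [-0.091, 0.996, 0.001, 0.007]
contact_force: [1.6, -0.2, -1.3]
gripper_width: 10.8
```

```bash
python3 -c "
from h import *
st();shot('w20')";python3 m5.py 70 w20
```

```text
t 33.47 p [596.   90.3 123.7] yaw 0.1822 tilt [0.013 0.003] F [ 1.6 -0.2 -1.3] w 10.8Traceback (most recent call last):
  File "m5.py", line 8, in <module>
    print(n,len(b),k.sum(),'slopes',np.round(c,3),'x',np.round(np.percentile(b[k,0],[.5,50]),1),'y',np.round(np.percentile(b[k,1],[1,99]),1),'z at x=-30,',np.round(np.r_[-30,np.median(b[k,1]),1]@c,1))
                                                               ~~~~~~~~~~~~~^^^^^^^^^^^^^^^^
    return _quantile_unchecked(
        a, q, axis, out, overwrite_input, method, keepdims, weights)
    return _ureduce(a,
                    func=_quantile_ureduce_func,
    ...<5 lines>...
                    overwrite_input=overwrite_input,
                    method=method)
    r = func(a, **kwargs)
    result = _quantile(arr,
                       quantiles=q,
    ...<2 lines>...
                       out=out,
                       weights=wgt)
    slices_having_nans = np.isnan(arr[-1, ...])
                                  ~~~^^^^^^^^^
IndexError: index -1 is out of bounds for axis 0 with size 0
```

Request:
play_rows(travel=[[0.0164,-0.0254,0],[0.019,-0.0236,0],[0.021,-0.0216,0],[0.023,-0.0194,0],[0.025,-0.017,0],[0.0266,-0.0143,0],[0.028,-0.0116,0],[0.029,-0.0087,0],[0.0297,-0.0057,0],[0.03,-0.0027,0],[0.03,0.0003,0],[0.03,0.0034,0]], rotation=[[0,0,-0.101],[0,0,-0.101],[0,0,-0.101],[0,0,-0.101],[0,0,-0.101],[0,0,-0.101],[0,0,-0.101],[0,0,-0.101],[0,0,-0.101],[0,0,-0.101],[0,0,-0.101],[0,0,-0.101]], grip=[0,0,0,0,0,0,0,0,0,0,0,0])

```text
clock: 34.52
position: [451.4, -246.4, 115.0]
ee_rot: [-0.643, 0.766, 0.001, -0.001]
contact_force: [-0.4, -0.1, -3.9]
gripper_width: 10.8
```

Request:
play_rows(travel=[[0.0295,0.0064,0],[0,0,0],[0,0,0],[0,0,0]], rotation=[[0,0,-0.101],[0,0,0],[0,0,0],[0,0,0]], grip=[0,0,0,0])

```text
clock: 34.85
position: [441.0, -273.2, 115.4]
ee_rot: [-0.679, 0.734, 0.001, -0.0]
contact_force: [0.3, -0.3, -2.9]
gripper_width: 11.1
```

```bash
python3 -c "
from h import *
st();shot('w21')
p=pose()[0];plan([((440.9,-275,32),1.493,5)])"
```

```text
t 34.85 p [ 441.  -273.2  115.4] yaw 1.4918 tilt [-0.0021  0.0011] F [ 0.3 -0.3 -2.9] w 11.1
n 5 rot/row [0.0003, 0.0001, 0.0] travel [0.0004, 0.0001, 0.0167]
```

View pics/w21.png

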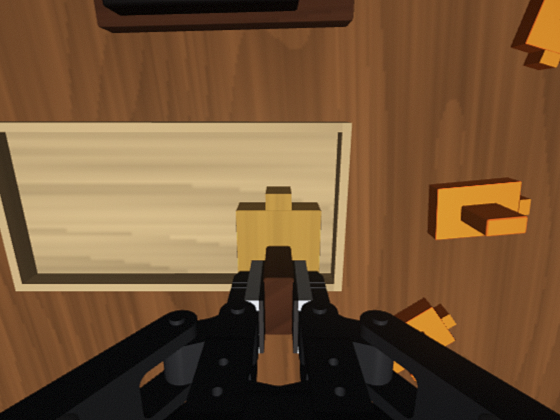

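Request:
play_rows(travel=[[0.0004,0,0.0165],[0.0004,0,0.0165],[0.0004,0,0.0165],[0,0,0.0165],[0,0,0.0165],[0,0,0],[0,0,0],[0,0,0],[0,0,0],[0,0,0],[0,0,-0.02],[0,0,-0.04]], rotation=[[0,0,0],[0,0,0],[0,0,0],[0,0,0],[0,0,0],[0,0,0],[0,0,0],[0,0,0],[0,0,0],[0,0,0],[0,0,0],[0,0,0]], grip=[0,0,0,0,0,0,0,0.4,0.4,0.4,0.4,0.4])

```text
clock: 35.9
position: [438.9, -273.6, 91.4]
ee_rot: [-0.679, 0.734, 0.004, -0.002]
contact_force: [0.8, -0.3, -0.2]
gripper_width: 34.0
```

```bash
python3 -c "
from h import *
st();p=pose()[0]
plan([((p[0],p[1],115),1.493,1),((605.6,20.4,118),.18,12)])"
```

```text
t 35.9 p [ 438.9 -273.6   91.4] yaw 1.4926 tilt [-0.009   0.0032] F [ 0.8 -0.3 -0.2] w 34.0
n 1 rot/row [0.0092, 0.0025, -0.0004] travel [-0.0001, 0.0002, -0.0236]
n 12 rot/row [-0.0, 0.0, 0.1094] travel [[-0.0255, -0.0119, -0.0002], [-0.0267, -0.0091, -0.0002], [-0.0275, -0.0061, -0.0003], [-0.028, -0.0031, -0.0003], [-0.0282, -0.0, -0.0002], [-0.028, 0.0031, -0.0003], [-0.0275, 0.0061, -0.0002], [-0.0267, 0.0091, -0.0003], [-0.0255, 0.0119, -0.0002], [-0.0241, 0.0146, -0.0002], [-0.0223, 0.0172, -0.0002], [-0.0203, 0.0195, -0.0003]]
```

Request:
play_rows(travel=[[-0.0255,-0.012,-0.02],[-0.0267,-0.009,0],[-0.0275,-0.006,0],[-0.028,-0.003,0],[-0.028,0,0],[-0.028,0.003,0],[-0.0275,0.006,0],[-0.0267,0.009,0],[-0.0255,0.012,0],[-0.024,0.0146,0],[-0.0223,0.017,0],[-0.0203,0.0195,0]], rotation=[[0,0,0.1094],[0,0,0.1094],[0,0,0.1094],[0,0,0.1094],[0,0,0.1094],[0,0,0.1094],[0,0,0.1094],[0,0,0.1094],[0,0,0.1094],[0,0,0.1094],[0,0,0.1094],[0,0,0.1094]], grip=[0.4,0.4,0.4,0.4,0.4,0.4,0.4,0.4,0.4,0.4,0.4,0.4])

```text
clock: 36.9
position: [609.1, 20.4, 115.0]
ee_rot: [-0.088, 0.996, 0.0, 0.001]
contact_force: [0.5, 0.3, -0.2]
gripper_width: 34.4
```

Request:
play_rows(travel=[[0,0,0],[0,0,0],[0,0,0],[0,0,0]], rotation=[[0,0,0],[0,0,0],[0,0,0],[0,0,0]], grip=[0.4,0.4,0.4,0.4])

```text
clock: 37.23
position: [607.7, 18.3, 114.3]
ee_rot: [-0.09, 0.996, 0.0, -0.0]
contact_force: [-0.1, -0.1, -0.2]
gripper_width: 33.9
```

```bash
python3 -c "
from h import *
st();plan([((605.6,20.4,35.3),.18,5)])
R=Ro.from_matrix(Rdown(.18))
plan([((515.7,-279,115),1.493,13)],(np.array([605.6,20.4,115]),R))"
```

```text
t 37.23 p [607.7  18.3 114.3] yaw 0.1805 tilt [-0.0001  0.    ] F [-0.1 -0.1 -0.2] w 33.9
n 5 rot/row [0.0, -0.0, 0.0001] travel [0.0003, 0.0005, 0.0158]
n 13 rot/row [0.0, 0.0, -0.101] travel [[0.0109, -0.0214, 0.0], [0.013, -0.0202, 0.0], [0.015, -0.0188, 0.0], [0.0168, -0.0172, 0.0], [0.0185, -0.0154, 0.0], [0.0199, -0.0135, 0.0], [0.0212, -0.0114, 0.0], [0.0222, -0.0092, 0.0], [0.023, -0.0069, 0.0], [0.0236, -0.0045, 0.0], [0.024, -0.0021, 0.0], [0.024, 0.0003, 0.0], [0.0239, 0.0027, 0.0]]
```

Request:
play_rows(travel=[[0.0003,0.0005,0.016],[0.0003,0.0005,0.016],[0.0003,0.0005,0.016],[0.0003,0.0005,0.016],[0.0003,0.0003,0.015],[0,0,0],[0,0,0],[0,0,0],[0,0,0],[0,0,0],[0,0,0]], rotation=[[0,0,0],[0,0,0],[0,0,0],[0,0,0],[0,0,0],[0,0,0],[0,0,0],[0,0,0],[0,0,0],[0,0,0],[0,0,0]], grip=[0.4,0.4,0.4,0.4,0.4,0.4,0,0,0,0,0])

```text
clock: 38.15
position: [607.0, 20.9, 36.1]
ee_rot: [-0.09, 0.996, -0.0, 0.001]
contact_force: [-0.5, -1.2, 2.5]
gripper_width: 10.8
```

Request:
play_rows(travel=[[0,0,-0.015],[0,0,-0.03],[0,0,-0.035],[0,0,0]], rotation=[[0,0,0],[0,0,0],[0,0,0],[0,0,0]], grip=[0,0,0,0])

```text
clock: 38.48
position: [610.9, 21.9, 122.2]
ee_rot: [-0.091, 0.996, 0.0, 0.007]
contact_force: [2.2, 1.2, -1.5]
gripper_width: 10.9
```

Request:
play_rows(travel=[[0.011,-0.0214,0],[0.013,-0.02,0],[0.015,-0.0188,0],[0.0168,-0.0172,0],[0.0185,-0.0154,0],[0.02,-0.0135,0],[0.021,-0.0114,0],[0.022,-0.0092,0],[0.023,-0.007,0],[0.0236,-0.0045,0],[0.024,-0.002,0],[0.024,0,0]], rotation=[[0,0,-0.101],[0,0,-0.101],[0,0,-0.101],[0,0,-0.101],[0,0,-0.101],[0,0,-0.101],[0,0,-0.101],[0,0,-0.101],[0,0,-0.101],[0,0,-0.101],[0,0,-0.101],[0,0,-0.101]], grip=[0,0,0,0,0,0,0,0,0,0,0,0])

```text
clock: 39.48
position: [523.0, -255.6, 114.3]
ee_rot: [-0.643, 0.766, 0.001, -0.0]
contact_force: [0.4, -0.3, -3.3]
gripper_width: 10.6
```

Request:
play_rows(travel=[[0.024,0.003,0],[0,0,0],[0,0,0],[0,0,0]], rotation=[[0,0,-0.101],[0,0,0],[0,0,0],[0,0,0]], grip=[0,0,0,0])

```text
clock: 39.82
position: [516.4, -277.6, 114.4]
ee_rot: [-0.679, 0.734, 0.0, -0.0]
contact_force: [-0.4, 0.8, -3.5]
gripper_width: 11.0
```

```bash
python3 -c "
from h import *
st();shot('w22')
plan([((515.7,-280,33),1.493,5)])"
```

```text
t 39.82 p [ 516.4 -277.6  114.4] yaw 1.4923 tilt [-0.0007  0.0007] F [-0.4  0.8 -3.5] w 11.0
n 5 rot/row [0.0001, 0.0001, 0.0001] travel [0.0006, 0.0002, 0.0163]
```

View pics/w22.png

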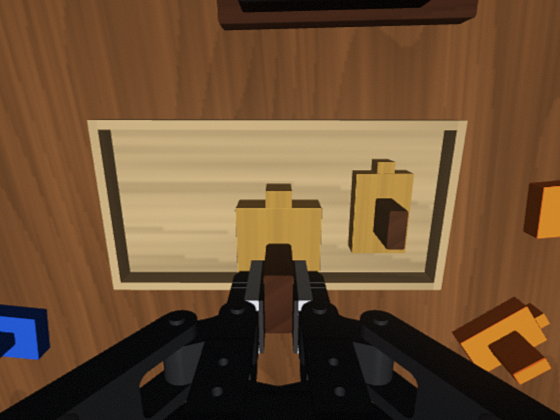

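Plate A stands upright in the tray at (380,210), well clear of the walls. Next is B.

Request:
play_rows(travel=[[0.0005,0,0.0165],[0.0005,0,0.0165],[0.0005,0,0.0165],[0.0005,0,0.0165],[0,0,0.0165],[0,0,0],[0,0,0],[0,0,0],[0,0,0],[0,0,0],[0,0,-0.02],[0,0,-0.04]], rotation=[[0,0,0],[0,0,0],[0,0,0],[0,0,0],[0,0,0],[0,0,0],[0,0,0],[0,0,0],[0,0,0],[0,0,0],[0,0,0],[0,0,0]], grip=[0,0,0,0,0,0,0,0.4,0.4,0.4,0.4,0.4])

```text
clock: 40.87
position: [513.4, -278.9, 89.2]
ee_rot: [-0.679, 0.734, 0.004, -0.002]
contact_force: [1.0, -1.0, -0.5]
gripper_width: 34.3
```

```bash
python3 -c "
from h import *
st();R=Ro.from_matrix(Rdown(1.4925))
plan([((616.7,-48.5,115),.18,12)],(np.array([515.9,-279.8,115]),R))"
```

```text
t 40.87 p [ 513.4 -278.9   89.2] yaw 1.4927 tilt [-0.0096  0.0034] F [ 1.  -1.  -0.5] w 34.3
n 12 rot/row [0.0, 0.0, 0.1094] travel [[-0.0199, -0.0069, 0.0], [-0.0205, -0.0047, 0.0], [-0.0209, -0.0024, 0.0], [-0.021, -0.0001, 0.0], [-0.0209, 0.0022, 0.0], [-0.0205, 0.0045, 0.0], [-0.0199, 0.0067, 0.0], [-0.0191, 0.0088, 0.0], [-0.018, 0.0109, 0.0], [-0.0167, 0.0128, 0.0], [-0.0152, 0.0145, 0.0], [-0.0136, 0.0161, 0.0]]
```

Request:
play_rows(travel=[[-0.02,-0.007,-0.022],[-0.0205,-0.0047,0],[-0.021,-0.0024,0],[-0.021,0,0],[-0.021,0.002,0],[-0.0205,0.0045,0],[-0.02,0.0067,0],[-0.019,0.0088,0],[-0.018,0.011,0],[-0.0167,0.013,0],[-0.015,0.0145,0],[-0.0135,0.016,0]], rotation=[[0,0,0.1094],[0,0,0.1094],[0,0,0.1094],[0,0,0.1094],[0,0,0.1094],[0,0,0.1094],[0,0,0.1094],[0,0,0.1094],[0,0,0.1094],[0,0,0.1094],[0,0,0.1094],[0,0,0.1094]], grip=[0.4,0.4,0.4,0.4,0.4,0.4,0.4,0.4,0.4,0.4,0.4,0.4])

```text
clock: 41.87
position: [617.6, -47.3, 115.5]
ee_rot: [-0.088, 0.996, 0.0, 0.001]
contact_force: [-0.0, 0.0, -1.0]
gripper_width: 34.4
```

Request:
play_rows(travel=[[0,0,0],[0,0,0],[0,0,0],[0,0,0]], rotation=[[0,0,0],[0,0,0],[0,0,0],[0,0,0]], grip=[0.4,0.4,0.4,0.4])

```text
clock: 42.2
position: [616.6, -49.0, 114.8]
ee_rot: [-0.09, 0.996, -0.0, 0.0]
contact_force: [0.8, 0.2, 0.5]
gripper_width: 34.2
```

```bash
python3 -c "
from h import *
st();plan([((616.8,-48.4,35.5),.18,5)])
R=Ro.from_matrix(Rdown(.18))
plan([((590.5,-285,115),1.493,13)],(np.array([616.8,-48.4,115]),R))"
```

```text
t 42.2 p [616.6 -49.  114.8] yaw 0.1808 tilt [0.0001 0.    ] F [0.8 0.2 0.5] w 34.2
n 5 rot/row [-0.0, 0.0, 0.0002] travel [-0.0001, 0.0001, 0.0159]
n 13 rot/row [0.0, 0.0, -0.101] travel [[0.0052, -0.0175, 0.0], [0.007, -0.0169, 0.0], [0.0087, -0.0161, 0.0], [0.0102, -0.0152, 0.0], [0.0117, -0.0141, 0.0], [0.0131, -0.0128, 0.0], [0.0143, -0.0114, 0.0], [0.0154, -0.0099, 0.0], [0.0163, -0.0083, 0.0], [0.0171, -0.0066, 0.0], [0.0176, -0.0049, 0.0], [0.0181, -0.0031, 0.0], [0.0183, -0.0012, 0.0]]
```

Request:
play_rows(travel=[[0,0,0.016],[0,0,0.016],[0,0,0.016],[0,0,0.016],[0,0,0.015],[0,0,0],[0,0,0],[0,0,0],[0,0,0],[0,0,0],[0,0,0]], rotation=[[0,0,0],[0,0,0],[0,0,0],[0,0,0],[0,0,0],[0,0,0],[0,0,0],[0,0,0],[0,0,0],[0,0,0],[0,0,0]], grip=[0.4,0.4,0.4,0.4,0.4,0.4,0,0,0,0,0])

```text
clock: 43.12
position: [617.5, -48.4, 36.4]
ee_rot: [-0.09, 0.996, -0.0, 0.001]
contact_force: [-0.4, -0.4, 1.0]
gripper_width: 10.8
```

Request:
play_rows(travel=[[0,0,-0.015],[0,0,-0.03],[0,0,-0.035],[0,0,0]], rotation=[[0,0,0],[0,0,0],[0,0,0],[0,0,0]], grip=[0,0,0,0])

```text
clock: 43.45
position: [621.7, -48.2, 123.2]
ee_rot: [-0.091, 0.996, -0.001, 0.007]
contact_force: [1.4, 0.2, 0.6]
gripper_width: 10.8
```

Request:
play_rows(travel=[[0.005,-0.0175,0],[0.007,-0.017,0],[0.0087,-0.016,0],[0.01,-0.015,0],[0.0117,-0.014,0],[0.013,-0.0128,0],[0.0143,-0.0114,0],[0.0154,-0.01,0],[0.0163,-0.0083,0],[0.017,-0.0066,0],[0.0176,-0.005,0],[0.018,-0.003,0]], rotation=[[0,0,-0.101],[0,0,-0.101],[0,0,-0.101],[0,0,-0.101],[0,0,-0.101],[0,0,-0.101],[0,0,-0.101],[0,0,-0.101],[0,0,-0.101],[0,0,-0.101],[0,0,-0.101],[0,0,-0.101]], grip=[0,0,0,0,0,0,0,0,0,0,0,0])

```text
clock: 44.45
position: [593.0, -266.7, 115.3]
ee_rot: [-0.643, 0.765, 0.0, 0.0]
contact_force: [-0.6, -0.7, -2.0]
gripper_width: 10.6
```

Request:
play_rows(travel=[[0.0183,-0.001,0],[0,0,0],[0,0,0],[0,0,0]], rotation=[[0,0,-0.101],[0,0,0],[0,0,0],[0,0,0]], grip=[0,0,0,0])

```text
clock: 44.78
position: [590.9, -283.9, 115.2]
ee_rot: [-0.679, 0.734, 0.0, 0.0]
contact_force: [-0.1, -0.5, -2.8]
gripper_width: 11.1
```

```bash
python3 -c "
from h import *
st();shot('w23')
plan([((590.5,-286,33),1.493,5)])"
```

```text
t 44.78 p [ 590.9 -283.9  115.2] yaw 1.4928 tilt [-0.0003  0.0004] F [-0.1 -0.5 -2.8] w 11.1
n 5 rot/row [0.0, 0.0001, 0.0001] travel [0.0005, 0.0001, 0.0165]
```

Request:
play_rows(travel=[[0.0005,0,0.0165],[0.0005,0,0.0165],[0.0005,0,0.0165],[0.0005,0,0.0165],[0,0,0.0165],[0,0,0],[0,0,0],[0,0,0],[0,0,0],[0,0,0],[0,0,-0.02],[0,0,-0.04]], rotation=[[0,0,0],[0,0,0],[0,0,0],[0,0,0],[0,0,0],[0,0,0],[0,0,0],[0,0,0],[0,0,0],[0,0,0],[0,0,0],[0,0,0]], grip=[0,0,0,0,0,0,0,0.4,0.4,0.4,0.4,0.4])

```text
clock: 45.83
position: [587.6, -285.1, 88.9]
ee_rot: [-0.679, 0.734, 0.005, -0.003]
contact_force: [1.0, -0.4, -0.1]
gripper_width: 34.3
```

```bash
python3 -c "
from h import *
st();R=Ro.from_matrix(Rdown(1.4925))
plan([((480,0,300),.18,14)],(np.array([590.5,-286,93]),R))
plan([((482.3,268,160),.18,8)],(np.array([480,0,300]),Ro.from_matrix(Rdown(.18))))"
```

```text
t 45.83 p [ 587.6 -285.1   88.9] yaw 1.4928 tilt [-0.0101  0.0036] F [ 1.  -0.4 -0.1] w 34.3
n 14 rot/row [0.0, 0.0, 0.0937] travel [[-0.0197, 0.0095, -0.0148], [-0.0188, 0.0113, -0.0148], [-0.0176, 0.013, -0.0148], [-0.0163, 0.0146, -0.0148], [-0.0149, 0.016, -0.0148], [-0.0133, 0.0174, -0.0148], [-0.0117, 0.0185, -0.0148], [-0.0099, 0.0195, -0.0148], [-0.008, 0.0204, -0.0148], [-0.0061, 0.021, -0.0148], [-0.0041, 0.0215, -0.0148], [-0.002, 0.0218, -0.0148], [0.0, 0.0219, -0.0148], [0.0021, 0.0218, -0.0148]]
n 8 rot/row [0.0, 0.0, 0.0] travel [-0.0063, 0.0329, 0.0175]
```

Request:
play_rows(travel=[[-0.0197,0.0095,-0.015],[-0.019,0.0113,-0.015],[-0.0176,0.013,-0.015],[-0.0163,0.0146,-0.015],[-0.015,0.016,-0.015],[-0.0133,0.0174,-0.015],[-0.0117,0.0185,-0.015],[-0.01,0.0195,-0.015],[-0.008,0.0204,-0.015],[-0.006,0.021,-0.015],[-0.004,0.0215,-0.015],[-0.002,0.022,-0.015]], rotation=[[0,0,0.0937],[0,0,0.0937],[0,0,0.0937],[0,0,0.0937],[0,0,0.0937],[0,0,0.0937],[0,0,0.0937],[0,0,0.0937],[0,0,0.0937],[0,0,0.0937],[0,0,0.0937],[0,0,0.0937]], grip=[0.7,0.7,0.7,0.7,0.7,0.7,0.7,0.7,0.7,0.7,0.7,0.7])

```text
clock: 46.83
position: [495.1, -40.1, 274.7]
ee_rot: [-0.181, 0.983, 0.0, 0.001]
contact_force: [0.7, 0.1, -0.4]
gripper_width: 59.6
```

Request:
play_rows(travel=[[0,0.022,-0.015],[0.002,0.022,-0.015],[0,0,0],[0,0,0]], rotation=[[0,0,0.0937],[0,0,0.0937],[0,0,0],[0,0,0]], grip=[0.7,0.7,0.7,0.7])

```text
clock: 47.17
position: [479.8, 1.0, 304.7]
ee_rot: [-0.092, 0.996, 0.001, 0.002]
contact_force: [-0.9, -0.8, -0.5]
gripper_width: 59.5
```

```bash
python3 m7.py end1; python3 - <<'E'
from h import *
from bench import optics
st();k=np.array([482.3,268,160])
plan([(k,.18,8)])
d=optics.get_image('scene');W=cloud(d);im=d['image'][235:350,160:280];cv2.imwrite('pics/tray.png',cv2.resize(im,None,fx=5,fy=5,interpolation=cv2.INTER_CUBIC))
T=np.array([515.7,-282.1,-.078]);h=hsv(d)
for n in('scene','side'):
    d=optics.get_image(n);W=cloud(d);q=W[np.isfinite(W[...,2])];q=q[(np.abs(q[:,0]-515)<130)&(np.abs(q[:,1]+282)<60)]
    b=np.array([rel(np.r_[x[:2],0],T)[:2] for x in q])
    for t in(-75,0,75):
        m=(np.abs(b[:,0]-t)<30)&(np.abs(b[:,1])<50)
        g=m&(q[:,2]>46)&(q[:,2]<62);p=m&(np.abs(q[:,2]-22)<2.5);print(n,t,'grip top',g.sum(),np.round(b[g].mean(0),1) if g.any() else '',np.round(np.percentile(q[g,2],95),1) if g.any() else '','base',p.sum(),np.round(b[p].mean(0),1))
E
```

```text
side bar x pct 471 [42.2 52.7 64.1]
scene bar x pct 462 [41.2 51.8 63.8]
t 47.27 p [ 4.795e+02 -1.000e-01  3.028e+02] yaw 0.1829 tilt [-0.0002  0.0003] F [0.9 0.6 0.2] w 59.7
n 8 rot/row [0.0, -0.0, 0.0004] travel [-0.0064, 0.0329, 0.0179]
scene -75 grip top 51 [-73.4   0.7] 58.5 base 174 [-71.5  -2. ]
scene 0 grip top 49 [ 1.6 -0.4] 59.1 base 177 [ 3.7 -2.8]
scene 75 grip top 53 [75.6  1.5] 58.0 base 197 [77.2 -1.6]
side -75 grip top 30 [-75.    7.8] 57.3 base 112 [-76.7   8.9]
side 0 grip top 30 [-0.3  5.6] 56.9 base 109 [-1.1  8.3]
side 75 grip top 33 [73.7  7. ] 56.2 base 94 [73.  10.3]
```

View pics/tray.png

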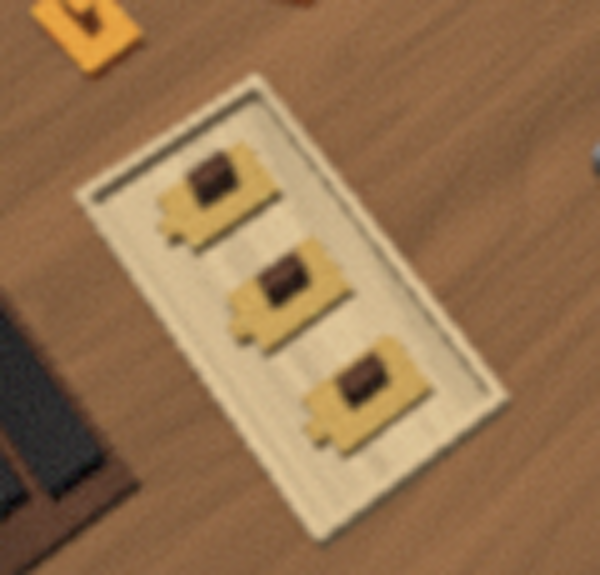

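All three plates stand upright in the tray at (215,195), (290,290) and (365,395) in the enlarged crop. Now I'll park the lever.

Request:
play_rows(travel=[[-0.0064,0.033,0.018],[-0.0064,0.033,0.018],[-0.0064,0.033,0.018],[-0.0064,0.033,0.018],[-0.0064,0.033,0.018],[-0.0064,0.033,0.018],[-0.0064,0.033,0.018],[-0.0064,0.033,0.018],[0,0,0],[0,0,0],[0,0,0]], rotation=[[0,0,0],[0,0,0],[0,0,0],[0,0,0],[0,0,0],[0,0,0],[0,0,0],[0,0,0],[0,0,0],[0,0,0],[0,0,0]], grip=[0.7,0.7,0.7,0.7,0.7,0.7,0.7,0.7,0.7,0.7,0.7])

```text
clock: 48.33
position: [482.5, 268.5, 158.3]
ee_rot: [-0.091, 0.996, -0.001, -0.001]
contact_force: [-1.0, 0.1, -0.8]
gripper_width: 60.0
```

```bash
python3 -c "
from h import *
st();plan([((482,268,91),.18,4)])"
```

```text
t 48.33 p [482.5 268.5 158.3] yaw 0.182 tilt [-0.0011 -0.0014] F [-1.   0.1 -0.8] w 60.0
n 4 rot/row [-0.0003, -0.0003, 0.0005] travel [0.0001, -0.0001, 0.0168]
```

Request:
play_rows(travel=[[0,0,0.017],[0,0,0.017],[0,0,0.017],[0,0,0.016],[0,0,0],[0,0,0],[0,0,0],[0,0,0],[0,0,0],[0,0,0],[0,0,0]], rotation=[[0,0,0],[0,0,0],[0,0,0],[0,0,0],[0,0,0],[0,0,0],[0,0,0],[0,0,0],[0,0,0],[0,0,0],[0,0,0]], grip=[0.7,0.7,0.7,0.7,0.7,0.7,0.1,0.1,0.1,0.1,0.1])

```text
clock: 49.25
position: [483.0, 269.4, 93.0]
ee_rot: [-0.091, 0.996, 0.0, 0.001]
contact_force: [1.1, -0.4, 1.7]
gripper_width: 27.0
```

Request:
play_rows(travel=[[-0.002,-0.001,-0.0073],[-0.002,-0.001,-0.0073],[-0.002,-0.001,-0.0073],[-0.0035,-0.0017,-0.0085],[-0.0035,-0.0017,-0.0085],[-0.0035,-0.0017,-0.0085],[0,0,0],[0,0,0]], rotation=[[0,0,0],[0,0,0],[0,0,0],[0,0,0],[0,0,0],[0,0,0],[0,0,0],[0,0,0]], grip=[0.1,0.1,0.1,0.1,0.1,0.1,0.1,0.1])

```text
clock: 49.92
position: [501.5, 263.4, 140.2]
ee_rot: [-0.09, 0.996, -0.0, 0.001]
contact_force: [4.8, -1.0, -5.7]
gripper_width: 26.7
```

Request:
play_rows(travel=[[0.0036,-0.0092,0],[0.0036,-0.0092,0],[0.0022,-0.0096,0],[0.0022,-0.0096,0],[0.0007,-0.0098,0],[0.0007,-0.0098,0],[0,0,0],[0,0,0]], rotation=[[0,0,0],[0,0,0],[0,0,0],[0,0,0],[0,0,0],[0,0,0],[0,0,0],[0,0,0]], grip=[0.1,0.1,0.1,0.1,0.1,0.1,0.1,0.1])

```text
clock: 50.58
position: [494.4, 201.6, 139.1]
ee_rot: [-0.089, 0.996, -0.002, -0.004]
contact_force: [-5.1, -4.2, 1.1]
gripper_width: 26.8
```

```bash
python3 -c "
from h import *
st();p=pose()[0];v=p[:2]-bed(60,200,0)[:2];print('swing',-(np.arctan2(v[1],-v[0])+.18));print(knob(0,.33));plan([(knob(0,.15),.18,3),(knob(0,0)-[0,0,2],.18,3)])"
```

```text
t 50.58 p [494.4 201.6 139.1] yaw 0.1782 tilt [-0.0079 -0.0057] F [-5.1 -4.2  1.1] w 26.8
swing 0.013914043790841463
[497.9693071  204.13554436 138.01793628]
n 3 rot/row [-0.0014, -0.0029, -0.0006] travel [0.0028, 0.0007, 0.0086]
n 3 rot/row [0.0, -0.0, 0.0] travel [0.0023, -0.0, 0.008]
```

Request:
play_rows(travel=[[0.0038,0,0.0085],[0.0036,0,0.0085],[0.0034,0,0.0085],[0.0032,0,0.0085],[0.003,0,0.0085],[0.0027,0,0.0085],[0,0,0],[0,0,0]], rotation=[[0,0,0],[0,0,0],[0,0,0],[0,0,0],[0,0,0],[0,0,0],[0,0,0],[0,0,0]], grip=[0.1,0.1,0.1,0.1,0.1,0.1,0.1,0.1])

```text
clock: 51.25
position: [478.2, 201.3, 90.9]
ee_rot: [-0.092, 0.996, -0.0, 0.0]
contact_force: [-7.8, -0.7, 13.9]
gripper_width: 27.2
```

Request:
play_rows(travel=[[0,0,0],[0,0,0],[0,0,0],[0,0,-0.02],[0,0,-0.03],[0,0,-0.03],[0.005,-0.03,-0.04],[0.005,-0.03,-0.04],[0.005,-0.03,-0.04],[0,0,0],[0,0,0],[0,0,0]], rotation=[[0,0,0],[0,0,0],[0,0,0],[0,0,0],[0,0,0],[0,0,0],[0,0,0],[0,0,0],[0,0,0],[0,0,0],[0,0,0],[0,0,0]], grip=[0.8,0.8,0.8,0.8,0.8,0.8,0.8,0.8,0.8,0.8,0.8,0.8])

```text
clock: 52.25
position: [479.4, 125.9, 267.6]
ee_rot: [-0.091, 0.996, 0.0, -0.0]
contact_force: [-0.6, -0.5, -0.9]
gripper_width: 68.6
```

```bash
python3 m7.py end2; python3 - <<'E'
from h import *
st();d,p=shot('w24');W=cloud(d,p)
from scipy.optimize import least_squares
m=(W[...,2]>95)&(W[...,2]<150)&(np.hypot(W[...,0]-480,W[...,1]-203)<40)&(hsv(d)[...,2]<75);q=W[m]
r=least_squares(lambda c:np.linalg.norm(q-c,axis=1)-15,np.median(q,0)-[0,0,8],loss='soft_l1');print('knob',len(q),r.x,'model',knob(0,0,0))
E
```

```text
side bar x pct 516 [30.7 41.9 52.9]
scene bar x pct 480 [29.8 40.9 52. ]
t 52.35 p [479.1 126.3 266.5] yaw 0.1824 tilt [-0.0023 -0.0012] F [-0.5 -0.3 -0.2] w 68.2
knob 817 [479.34925507 201.61752838 110.75235682] model [478.84815296 200.65607695 110.        ]
```

View pics/w24.png

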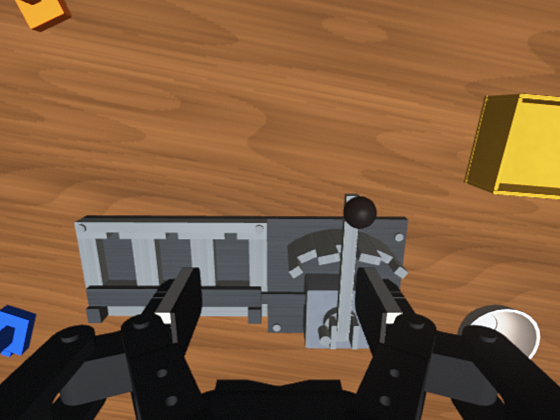

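View pics/scene_end2.png

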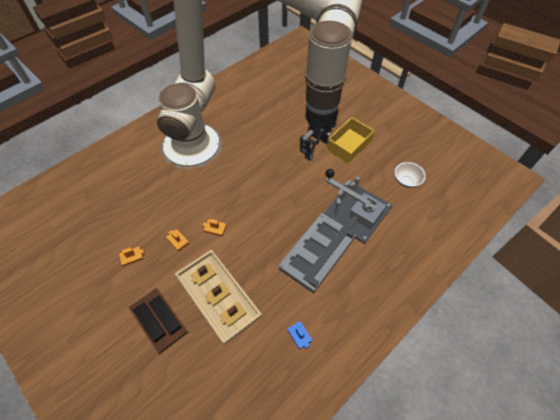

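The lever is down in the middle notch (knob at (360,211) in the wrist view). The three plates stand in the tray at (218,293) in the scene view, and the other things are where they started.

```bash
python3 -c "
from bench import workorder
print(workorder.job_done())"
```

```text
the job is handed in; nothing more can be done
None
```

I marked all three brass plates, stood them upright in the tray, parked the lever and handed the job in at about 52 s. No verdict came back.

**What I did:** I set the lever in the open notch, put the three plates in the pockets and pressed. I then brought the lever back to open, moved the plates to the tray and parked the lever in the middle notch.

**What the checks showed:**
- **Plates in the pockets:** all three read 28.8 mm at the top. The wrist camera reads about 1 mm high, so that is flush with the 28 mm deck, with the keys in the keyways.
- **Press:** the bar's near edge was at about 17 mm, and the knob height showed the lever right down. The bar was back at about 41 mm in the open notch before the plates came out.
- **Plates in the tray:** all three are upright and about 75 mm apart.
- **Lever at the end:** the knob is about 1 mm from where the middle notch puts it. The bar reads about 30 mm, against 28.5 mm nominal.
- **Other things on the bench:** in the last picture the bin, bowl, ink blocks and the orange and blue plates look to be where they started.

**What went wrong or disagreed:**
- **First plate:** it caught on the far edge of its pocket and tilted in the grip, because I measured before the arm had settled. The push was about 34 N. I shifted it, let go, and it dropped home.
- **Lever swings:** these ran with side forces up to about 25 N, because the ball sat a few millimetres off centre in the grip.
- **Tray readings:** the two fixed cameras disagreed by 6 to 12 mm on where the plates lie across the tray. Both put them inside the walls.

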